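Load the tile drying press

ROBOT

A 6-joint arm with a two-finger parallel gripper is mounted at the origin on the work surface. World frame = base frame: x ahead of the robot, y to its left, z up, the work surface at z = 0. Lengths are in mm, angles in rad, forces in N, time in s.
With the tool pointing down it reaches from about 350 to 875 mm from the base axis. Payload 4.2 kg.
Tool frame: the origin (TCP) lies at the very end of the fingers, on their centre line; the grasp point (between the pads) lies 19 mm behind it; z points along the fingers, y is the line along which they close (so a half turn about z gives the same grasp; the last joint's range is limited). The gripper opens to 85 mm and grips with 20 to 120 N. Pads are 22 mm wide; open, the fingers measure 114 mm over their backs; the gripper's body (76 mm by 85 mm) begins 54 mm behind the grasp point. The pads swing forward as they close: fully open they stand 13 mm farther back than shut.
Start: joints at [-0.919, 0.385, 0.008, 0, -1.194, -0.259], TCP at [239.249, -577.373, 231.312] pointing down, gripper open.
Joint ranges: [-3.14, 3.14], [-1.21, 2.06], [-1.07, 1.41], [-3.16, 2.05], [-2.99, -0.16], [-3.1, 3.1]. Speed limits (rad/s): [2.79, 2.79, 3.14, 3.14, 3.14, 3.14].

INTERFACE

Orientations are given as a unit quaternion [x, y, z, w].
In Python, from bench import monitor, get_image, camera_info, job_done gives the robot as it stands.
- The arm moves only by the tool send_rows, never from a script. Its argument "series" is a list of rows, each a list of 3 entries, a list of its own where there are three numbers: the shift along the tool's x, y, z in mm, then the turn, a rotation vector about the tool's x, y, z in rad, then the finger opening in mm, from 0 to 85.4. A call has 1 to 8 rows; each row shifts and turns the commanded pose from where the row before left it, along the tool's axes as they then stand; what a row does not reach is not made up. A row lasts 1/10 s, in which the tool goes at most 50 mm and 8.59 degrees, less where a joint would pass 70% of its speed; a pose out of reach is approached as far as the arm can. A call with a gripper value outside its range is refused whole. The fingers move at their own pace and stop on an object; the grip force is fixed at half the most. Time passes only in rows, so rows that do not move let the fingers close. It gives the time, the measured TCP pose, the force, the opening and the grip force at its end, in the units of the state.
- monitor.read_state(): the state, without advancing time (a new reading comes with each control period).
- get_image(name): name is "scene" or "top"; returns the picture (384x512x3 uint8, red, green, blue); there is no depth.
- camera_info(name): a dict with "intrinsics" (3x3 intrinsics, pixels), "R" (3x3) and "t" (3): a world point X has camera coordinates R X + t. Camera axes: x right, y down, z forward; pixel columns grow to the right and rows downward; lengths in mm; the calibration is good to about 2 mm. A picture is of the moment at which its call begins. camera_info takes no time and is no camera call.
- job_done(): hands the job in; it is judged then, once.
The state is a dict: "clock": time; "joints": joint angles; "joint_vel": joint speeds; "joint_efforts": joint torques, N m; "position": TCP position; "ee_rot": TCP orientation; "contact_force": force on the tool from outside, world axes, zero at the start; "wrist_torque": the same for the moment, N m; "gripper_width": finger opening in mm; "grasp_force": force on a finger pad.
Only numpy, scipy, OpenCV 4.12 (cv2) and the standard library are available. Lean on these libraries where they do the work, as an engineer would, in place of code of your own. Each camera call takes 0.05 s, during which the arm holds its last target. There are 200 camera calls.

TASK

Load the drying press: with the scraper block wipe all the loose clay chips off the beds into the tray at the end of the press, and put the scraper back standing on its mat. Then lay each clay tile lengthwise across the press, centred on a bed of its own, press it down fully until it is flush with the rails, and only when all are flush lower the slatted lid shut. Leave the cups and the mould block where they are.

Things in the scene. Friction and masses are not known exactly. Their poses are not given: they have to be found in the camera images.
- press: Low wooden drying press fixed to the bench. Origin: centre of its underside, z 0; y along its 288 mm length, x across its 152 mm width, towards the hinge. Rails 20 mm wide, tops at 44 mm, run along y at x = +/-66 mm; the 112 mm channel between is open at both ends. Joined on at the -y end: open metal chip tray, walls 30 mm high, floor 3 mm, 152 mm in x, from y = -144 to -244 mm.
- bay1 (a point): Centre of the white plaster bed at the +y end (press y = +96 mm), at the height of its top when fully down (30 mm above the bench). Axes as the press. The three beds, each 110 (x) by 95 mm (y), lie side by side and floor the channel; raised at the start, they form a flat deck 40 mm above the bench, 4 mm below the rail tops.
- bay2 (a point): The same for the middle bed (press y = 0).
- bay3 (a point): The same for the bed next to the chip tray (press y = -96 mm).
- bed1 (a joint): How far the bed at bay1 is pressed down: 0 raised (start) to 0.010 m fully down. Friction holds it; about 9 N or more pushes it straight down and it stays down.
- bed2 (a joint): The same for the bed at bay2.
- bed3 (a joint): The same for the bed at bay3.
- lid (a joint): Angle of the slatted wooden lid (rad): 0 closed (level, underside 46 and top 58 mm above the bench), 1.57 upright, at most 1.85 (leaning away from the robot). Its stiff hinge holds it wherever it is left; about 3 N at the tab moves it.
- lid_hinge (a point): Middle of the hinge axis, along press y, at press x = +80 mm, 52 mm above the bench.
- lid_tab (a point): Centre of the tab in the middle of the lid's free edge, 183 mm from the hinge axis: 70 mm along the hinge direction, reaching from 168 to 198 mm from the axis, 12 mm thick. Next to it lies a solid front board, 132 to 168 mm from the axis, 12 mm thick. The lid is 288 mm long.
- scraper: Scraper block, standing on the mat: wooden grip 84 x 24 x 36 mm (x, y, z) upright on a black rubber shoulder plate 132 x 64 x 11 mm, with a blade 104 x 64 x 3 mm below it; 50 mm high in all, 0.25 kg. Origin: centre of its underside; x along its length. The blade fits between the rails (4 mm spare each side) while the shoulders ride on the rail tops; it is then 1 mm above the beds.
- mat: Black rubber mat fixed to the bench, 160 x 130 x 3 mm; origin: centre of its underside, x along the 160 mm side.
- tile1: Flat terracotta-coloured clay tile, 100 x 58 x 14 mm (x, y, z), 0.15 kg, lying on the bench left of the press. Origin: centre of its underside. One of the tiles may be absent.
- tile2: Flat terracotta-coloured clay tile, 100 x 58 x 14 mm (x, y, z), 0.15 kg, lying on the bench left of the press. Origin: centre of its underside. One of the tiles may be absent.
- tile3: Flat terracotta-coloured clay tile, 100 x 58 x 14 mm (x, y, z), 0.15 kg, lying on the bench left of the press. Origin: centre of its underside. One of the tiles may be absent.
- chip1: Loose dry clay chip, 24 x 18 x 10 mm, on the press's beds. Origin: centre of its underside. Some of the chips may be absent.
- chip2: Loose dry clay chip, 24 x 18 x 10 mm, on the press's beds. Origin: centre of its underside. Some of the chips may be absent.
- chip3: Loose dry clay chip, 24 x 18 x 10 mm, on the press's beds. Origin: centre of its underside. Some of the chips may be absent.
- chip4: Loose dry clay chip, 24 x 18 x 10 mm, on the press's beds. Origin: centre of its underside. Some of the chips may be absent.
- chip5: Loose dry clay chip, 24 x 18 x 10 mm, on the press's beds. Origin: centre of its underside. Some of the chips may be absent.
- cup_a: Upright tan clay cup form, 68 mm wide at the foot, 85 mm high; not part of the job. Origin: centre of its underside.
- cup_b: Upright tan clay cup form, 68 mm wide at the foot, 85 mm high; not part of the job. Origin: centre of its underside.
- cup_c: Upright tan clay cup form, 68 mm wide at the foot, 85 mm high; not part of the job. Origin: centre of its underside.
- mould_block: White plaster mould block, 110 x 80 x 70 mm; not part of the job. Origin: centre of its underside.
Things that resemble listed ones, but are neither listed nor needed, are in the scene too. What is shaped like the tile1 but pink is not meant. What is shaped like the tile2 but black is not meant.

How it is judged (in metres and radians):
On the way, in this order (a step that is already met when the one before it is completed fails the run):
1. the held scraper block stands on the beds (z of scraper in the frame of press between 0.034 and 0.052 m and x of scraper in the frame of press between -0.03 and 0.03 m and y of scraper in the frame of press between -0.17 and 0.17 m and contact force between scraper and the fingers above 0.5 N), for 0.2 s.
2. all chips are in the chip tray (y of chip1 in the frame of press between -0.246 and -0.138 m and x of chip1 in the frame of press between -0.076 and 0.076 m and z of each of chip1, chip2, chip3, chip4, chip5 in the frame of press below 0.035 m and y of chip2 in the frame of press between -0.246 and -0.138 m and x of chip2 in the frame of press between -0.076 and 0.076 m and y of chip3 in the frame of press between -0.246 and -0.138 m and x of chip3 in the frame of press between -0.076 and 0.076 m and y of chip4 in the frame of press between -0.246 and -0.138 m and x of chip4 in the frame of press between -0.076 and 0.076 m and y of chip5 in the frame of press between -0.246 and -0.138 m and x of chip5 in the frame of press between -0.076 and 0.076 m), for 0.2 s.
3. every tile is pressed flush on a bed of its own while the lid is still open (all of step 2 and ((y of tile1 in the frame of bay1 between -0.012 and 0.012 m and x of tile1 in the frame of bay1 between -0.009 and 0.009 m and z of tile1 in the frame of bay1 between -0.003 and 0.003 m) or (y of tile1 in the frame of bay2 between -0.012 and 0.012 m and x of tile1 in the frame of bay2 between -0.009 and 0.009 m and z of tile1 in the frame of bay2 between -0.003 and 0.003 m) or (y of tile1 in the frame of bay3 between -0.012 and 0.012 m and x of tile1 in the frame of bay3 between -0.009 and 0.009 m and z of tile1 in the frame of bay3 between -0.003 and 0.003 m)) and angle between each of tile1, tile2, tile3's own z axis and vertical below 0.06 rad and angle between the x axis of each of tile1, tile2, tile3 and the x axis of press, either way round below 0.15 rad and ((y of tile2 in the frame of bay1 between -0.012 and 0.012 m and x of tile2 in the frame of bay1 between -0.009 and 0.009 m and z of tile2 in the frame of bay1 between -0.003 and 0.003 m) or (y of tile2 in the frame of bay2 between -0.012 and 0.012 m and x of tile2 in the frame of bay2 between -0.009 and 0.009 m and z of tile2 in the frame of bay2 between -0.003 and 0.003 m) or (y of tile2 in the frame of bay3 between -0.012 and 0.012 m and x of tile2 in the frame of bay3 between -0.009 and 0.009 m and z of tile2 in the frame of bay3 between -0.003 and 0.003 m)) and ((y of tile3 in the frame of bay1 between -0.012 and 0.012 m and x of tile3 in the frame of bay1 between -0.009 and 0.009 m and z of tile3 in the frame of bay1 between -0.003 and 0.003 m) or (y of tile3 in the frame of bay2 between -0.012 and 0.012 m and x of tile3 in the frame of bay2 between -0.009 and 0.009 m and z of tile3 in the frame of bay2 between -0.003 and 0.003 m) or (y of tile3 in the frame of bay3 between -0.012 and 0.012 m and x of tile3 in the frame of bay3 between -0.009 and 0.009 m and z of tile3 in the frame of bay3 between -0.003 and 0.003 m)) and value of joint lid above 0.7 rad), for 0.3 s.
At the end, for the whole second after the job is handed in: Chips in the tray; each tile within 12 mm along the press and 9 mm across of a bed centre, within 0.15 rad of square, level (0.06 rad), within 3 mm of fully down; scraper upright on its mat, within 65 x 55 mm of its centre; lid under 0.07 rad; all at rest (all of step 2 and ((y of tile1 in the frame of bay1 between -0.012 and 0.012 m and x of tile1 in the frame of bay1 between -0.009 and 0.009 m and z of tile1 in the frame of bay1 between -0.003 and 0.003 m) or (y of tile1 in the frame of bay2 between -0.012 and 0.012 m and x of tile1 in the frame of bay2 between -0.009 and 0.009 m and z of tile1 in the frame of bay2 between -0.003 and 0.003 m) or (y of tile1 in the frame of bay3 between -0.012 and 0.012 m and x of tile1 in the frame of bay3 between -0.009 and 0.009 m and z of tile1 in the frame of bay3 between -0.003 and 0.003 m)) and angle between each of tile1, tile2, tile3's own z axis and vertical below 0.06 rad and angle between the x axis of each of tile1, tile2, tile3 and the x axis of press, either way round below 0.15 rad and ((y of tile2 in the frame of bay1 between -0.012 and 0.012 m and x of tile2 in the frame of bay1 between -0.009 and 0.009 m and z of tile2 in the frame of bay1 between -0.003 and 0.003 m) or (y of tile2 in the frame of bay2 between -0.012 and 0.012 m and x of tile2 in the frame of bay2 between -0.009 and 0.009 m and z of tile2 in the frame of bay2 between -0.003 and 0.003 m) or (y of tile2 in the frame of bay3 between -0.012 and 0.012 m and x of tile2 in the frame of bay3 between -0.009 and 0.009 m and z of tile2 in the frame of bay3 between -0.003 and 0.003 m)) and ((y of tile3 in the frame of bay1 between -0.012 and 0.012 m and x of tile3 in the frame of bay1 between -0.009 and 0.009 m and z of tile3 in the frame of bay1 between -0.003 and 0.003 m) or (y of tile3 in the frame of bay2 between -0.012 and 0.012 m and x of tile3 in the frame of bay2 between -0.009 and 0.009 m and z of tile3 in the frame of bay2 between -0.003 and 0.003 m) or (y of tile3 in the frame of bay3 between -0.012 and 0.012 m and x of tile3 in the frame of bay3 between -0.009 and 0.009 m and z of tile3 in the frame of bay3 between -0.003 and 0.003 m)) and x of scraper in the frame of mat between -0.065 and 0.065 m and y of scraper in the frame of mat between -0.055 and 0.055 m and z of scraper in the frame of mat below 0.012 m and angle between scraper's own z axis and vertical below 0.15 rad and value of joint lid below 0.07 rad and linear speed of each of tile1, tile2, tile3, scraper below 0.02 m/s); the robot touches nothing.
It fails at once if cup_a is moved more than 30 mm or tipped (distance of cup_a from where it was at the start of the episode above 0.03 m or angle between cup_a's own z axis and vertical above 0.5 rad).
It fails at once if cup_b is moved more than 30 mm or tipped (distance of cup_b from where it was at the start of the episode above 0.03 m or angle between cup_b's own z axis and vertical above 0.5 rad).
It fails at once if cup_c is moved more than 30 mm or tipped (distance of cup_c from where it was at the start of the episode above 0.03 m or angle between cup_c's own z axis and vertical above 0.5 rad).
It fails at once if mould_block is moved more than 30 mm or tipped (distance of mould_block from where it was at the start of the episode above 0.03 m or angle between mould_block's own z axis and vertical above 0.5 rad).
Of tile1, tile2, tile3 only 2 to 3 are there at a start; the rules pass over those that are not, and their reading is None.
Of chip1, chip2, chip3, chip4, chip5 only 3 to 5 are there at a start; the rules pass over those that are not, and their reading is None.
At some moment in a run one of scraper may be knocked a few centimetres aside while the robot is not near it.
Once in a run the grip may slacken for a moment while it holds something.
It also fails if it takes over 210 s, if anything falls off the work surface, if the arm or the gripper's body presses on something with over 40 N, if the wrist force passes 120 N, or if a joint passes its speed limit or range.

## Working session

There is one attempt and no reset: what is moved stays moved. The work goes in short steps, Python scripts to look and compute and a tool call to move; the robot and the scene stay as the last step left them, time stands still between calls to the robot, and variables do not carry over. Pictures are saved under pics/ and viewed, at most 14 in all, crops included, and the job is handed in when it is done.

Besides the shell and the picture viewer there is one more tool, called after ">>>" by a JSON object that holds its "fn" and its "kwargs". send_rows: Moves the arm, as the interface text tells. Its arguments: {"type":"object","properties":{"series":{"type":"array"}},"required":["series"]}

```bash
ls; mkdir -p pics; python3 - <<'E'
from bench import monitor,get_image,camera_info
import cv2,numpy as np
for n in("scene","top"):
    im=get_image(n);cv2.imwrite(f"pics/{n}0.png",cv2.resize(im[:,:,::-1],(800,600),interpolation=cv2.INTER_CUBIC));np.save(f"{n}0.npy",im)
    c=camera_info(n);R=np.array(c["R"]);print(n,np.round(c["intrinsics"],1).tolist(),R.round(3).tolist(),"C",(-R.T@c["t"]).round(0))
print(monitor.read_state())
E
```

```text
pics
scene [[390.8, 0.0, 248.5], [0.0, 390.8, 192.5], [0.0, 0.0, 1.0]] [[0.751, 0.661, -0.012], [0.47, -0.547, -0.693], [-0.465, 0.515, -0.721]] C [1167. -761. 1055.]
top [[423.3, 0.0, 253.5], [0.0, 423.3, 189.8], [0.0, 0.0, 1.0]] [[0.02, -1.0, -0.006], [-0.993, -0.019, -0.114], [0.114, 0.009, -0.993]] C [ 408.  -29. 1266.]
{'clock': 0.1, 'joints': array([-9.19414020e-01,  3.85479895e-01,  6.75685616e-03, -4.33822401e-04,
       -1.19400940e+00, -2.58631206e-01]), 'joint_vel': array([-0.00015045, -0.00239396,  0.00301939,  0.00247223, -0.00139877,
       -0.00069053]), 'joint_efforts': array([ 7.81316703e-04, -3.93321705e+01,  1.88930547e+01,  4.19788152e+00,
       -2.58915330e-03,  5.46803349e-06]), 'position': array([ 239.03789286, -576.91219968,  230.32880587]), 'ee_rot': array([-1.95037269e-01,  9.80795333e-01,  9.58166968e-04, -2.44324231e-04]), 'contact_force': array([ 0.0676389 ,  0.11165504, -0.34839464]), 'wrist_torque': array([-0.05669985, -0.01656877,  0.01743699]), 'grasp_force': 0.0, 'gripper_width': 85.25127775482625}
```

View pics/top0.png

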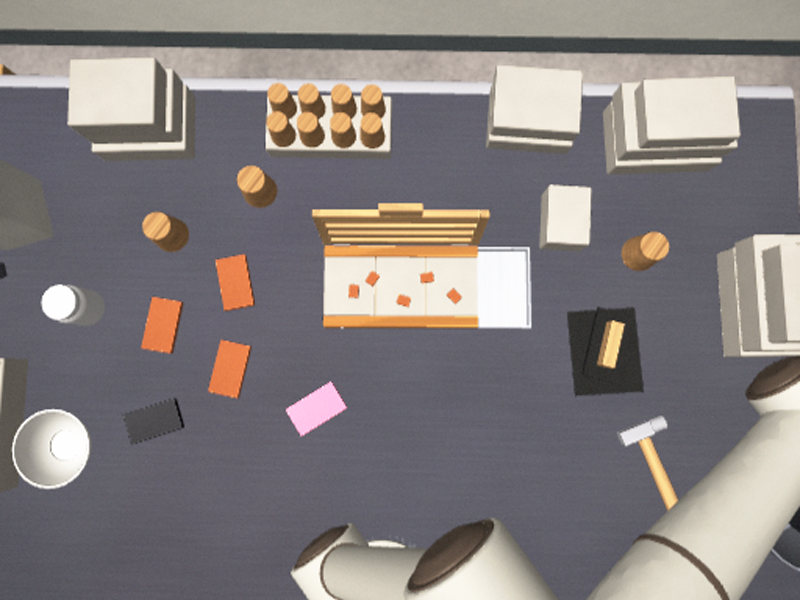

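View pics/scene0.png

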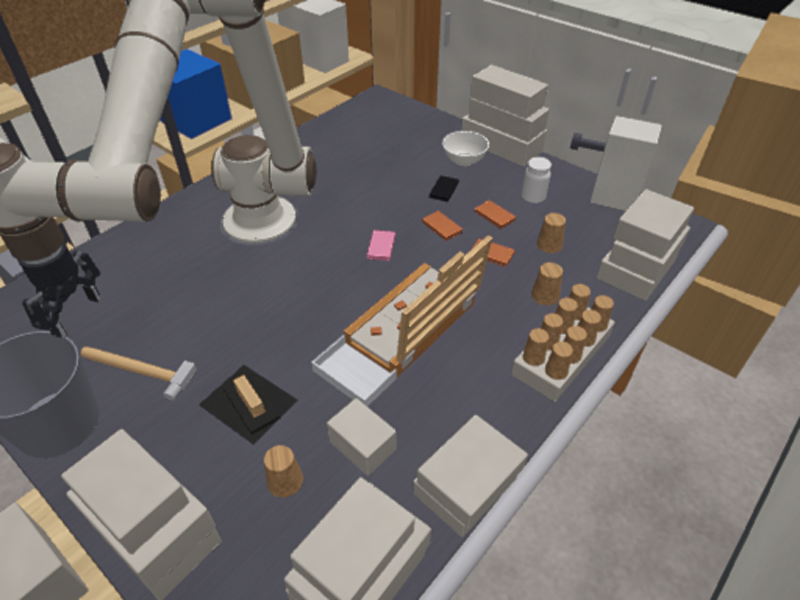

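The top view shows the press at px x 324–478, y 247–327 (800 wide), with 5 chips on the deck. The tray is to its right (478–530) and the lid stands upright on the far side. Three terracotta tiles lie at (234,281), (161,325) and (229,369). The scraper stands on its mat at (610,345). Next, precise crops.

```bash
cat > h.py <<'E'
import numpy as np,cv2
from bench import monitor,get_image,camera_info
CI={n:camera_info(n) for n in("scene","top")}
for c in CI.values():
    for k in c: c[k]=np.array(c[k],float)
def plane(n,uv,z):
    c=CI[n];d=c["R"].T@np.linalg.solve(c["intrinsics"],np.array([*uv,1.]));C=-c["R"].T@c["t"]
    return C+d*(z-C[2])/d[2]
def proj(n,X):
    c=CI[n];q=c["intrinsics"]@(c["R"]@np.array(X,float)+c["t"]);return q[:2]/q[2]
def tri(a,b):
    A=[];B=[]
    for n,uv in(("top",a),("scene",b)):
        c=CI[n];d=c["R"].T@np.linalg.solve(c["intrinsics"],np.array([*uv,1.]));d/=np.linalg.norm(d);P=np.eye(3)-np.outer(d,d);A.append(P);B.append(P@(-c["R"].T@c["t"]))
    return np.linalg.solve(sum(A),sum(B))
def crop(im,x0,y0,x1,y1,s,fn):
    cv2.imwrite(fn,cv2.resize(im[y0:y1,x0:x1,::-1],None,fx=s,fy=s,interpolation=cv2.INTER_CUBIC))
def terra(n,im):
    h=cv2.cvtColor(im,cv2.COLOR_RGB2HSV);m=((h[...,0]<12)&(h[...,1]>150)&(h[...,2]>90)).astype(np.uint8)
    k,l,s,c=cv2.connectedComponentsWithStats(m)
    return [(c[i],s[i],cv2.minAreaRect(np.argwhere(l==i)[:,::-1].astype(np.float32))) for i in range(1,k) if s[i,4]>12]
E
python3 - <<'E'
from h import *
for n in("top","scene"):
    im=np.load(n+"0.npy")
    for c,s,r in terra(n,im): print(n,c.round(1),s[4],plane(n,c,14).round(0),plane(n,c,50).round(0),np.round(r[1],1),round(r[2],1))
t=np.load("top0.npy");s=np.load("scene0.npy")
a=cv2.resize(t[120:220,195:345,::-1],None,fx=5,fy=5,interpolation=cv2.INTER_CUBIC);cv2.imwrite("pics/ct.png",a)
crop(s,195,145,325,260,5,"pics/cs.png")
E
```

```text
top [149.9 180.4] 637 [573. 292.  14.] [569. 283.  50.] [33.  19.6] 79.7
top [238.  177.9] 37 [586.  29.  14.] [581.  27.  50.] [5.2 7. ] 36.9
top [272.8 177.4] 36 [589. -75.  14.] [584. -74.  50.] [4.5 7.3] 78.7
top [225.9 186.1] 36 [561.  64.  14.] [556.  62.  50.] [6. 5.] 90.0
top [290.3 189.2] 36 [ 555. -128.   14.] [ 551. -125.   50.] [6.4 4.9] 45.0
top [257.8 192.1] 35 [544. -31.  14.] [541. -31.  50.] [7.  4.7] 18.4
top [103.4 207.6] 656 [489. 427.  14.] [487. 414.  50.] [20.  33.3] 11.3
top [146.5 235.7] 659 [409. 294.  14.] [409. 285.  50.] [19.6 33.7] 13.5
scene [316.5 136.7] 215 [497. 421.  14.] [520. 380.  50.] [23.7 10.3] 32.7
scene [282.7 143.9] 223 [418. 288.  14.] [444. 252.  50.] [23.  11.2] 38.7
scene [319.6 162.5] 149 [601. 291.  14.] [620. 255.  50.] [14.5 10.4] 18.4
scene [255.8 195. ] 16 [524.  -9.  14.] [547. -35.  50.] [2.7 4.9] 63.4
scene [240.2 211.5] 18 [ 535. -106.   14.] [ 557. -129.   50.] [3. 4.] 90.0
```

View pics/ct.png

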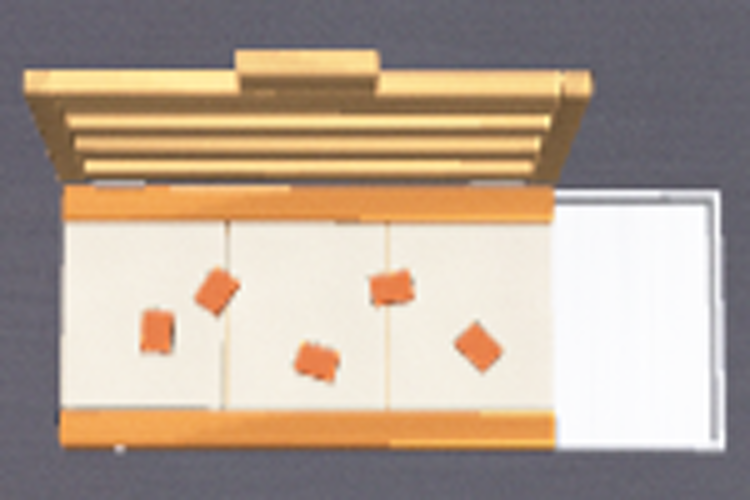

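View pics/cs.png

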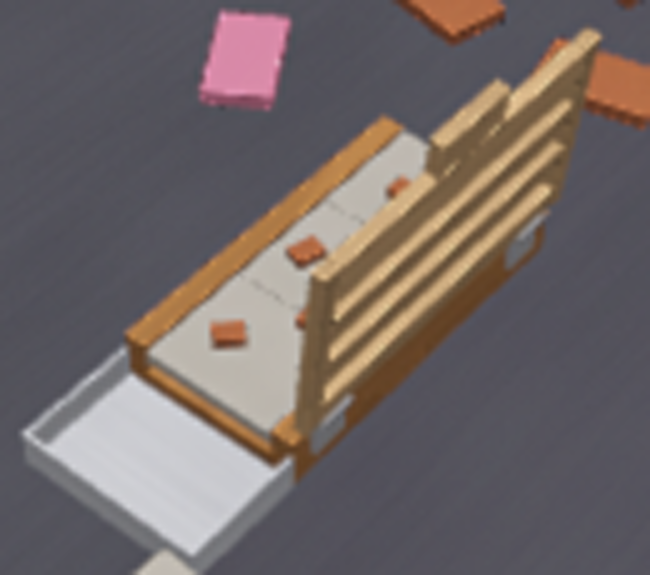

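The crops show the near rail's outer top corners at crop px (60,444) and (555,444) in top, and (388,116) and (128,335) in scene. The far rail top edge is at row 186. The tab's upper edge runs from (235,50) to (379,50).

```bash
python3 - <<'E'
from h import *
T=lambda x,y:(195+(x+.5)/5-.5,120+(y+.5)/5-.5)
S=lambda x,y:(195+(x+.5)/5-.5,145+(y+.5)/5-.5)
print("tri near+y",tri(T(60,444),S(388,116)).round(1),"near-y",tri(T(555,444),S(128,335)).round(1))
for p in[(60,444),(555,444),(63,186),(553,186),(62,410),(555,410),(64,222),(553,222)]:print(p,plane("top",T(*p),44).round(1))
for p in[(388,116),(128,335)]:print("scene",p,plane("scene",S(*p),44).round(1))
for p in[(720,188),(722,449)]:print("tray",plane("top",T(*p),30).round(1))
print("tab",tri(T(235,50),S(505,82)).round(1),tri(T(379,50),S(430,145)).round(1))
print("bed seams",[plane("top",T(*p),40).round(1) for p in[(226,225),(227,408),(387,225),(387,408)]])
t=np.load("top0.npy");s=np.load("scene0.npy")
a=cv2.resize(t[185:260,355:420,::-1],None,fx=6,fy=6,interpolation=cv2.INTER_CUBIC)
b=cv2.resize(s[228:285,125:193,::-1],None,fx=6,fy=6,interpolation=cv2.INTER_CUBIC)
h=max(len(a),len(b));f=np.zeros((h,a.shape[1]+b.shape[1],3),np.uint8);f[:len(a),:a.shape[1]]=a;f[:len(b),a.shape[1]:]=b
f=cv2.convertScaleAbs(f,alpha=1.6,beta=10);cv2.imwrite("pics/scr.png",f);print(f.shape)
# tiles rect corners
for c,st,r in terra("top",t):
    if st[4]>300:
        P=np.array([plane("top",q,14)[:2] for q in cv2.boxPoints(r)]);e=[P[1]-P[0],P[2]-P[1]];e.sort(key=np.linalg.norm);print("tile",P.mean(0).round(1),[round(np.linalg.norm(v),1) for v in e],"ang",np.degrees(np.arctan2(e[1][1],e[1][0])).round(1))
E
```

```text
tri near+y [493.3 118.7  41.1] near-y [ 497.8 -169.3   40.4]
(60, 444) [490.8 116.2  44. ]
(555, 444) [ 496.4 -170.    44. ]
(63, 186) [642.5 119.4  44. ]
(553, 186) [ 647.9 -168.    44. ]
(62, 410) [510.6 115.7  44. ]
(555, 410) [ 516.1 -169.9   44. ]
(64, 222) [621.1 118.1  44. ]
(553, 222) [ 626.5 -168.1   44. ]
scene (388, 116) [497.1 118.7  44. ]
scene (128, 335) [ 501.4 -170.2   44. ]
tray [ 651.3 -268.4   30. ]
tray [ 496.4 -269.1   30. ]
tab [670.7  10.8 251.4] [671.  -61.2 250.1]
bed seams [array([621.8,  23.3,  40. ]), array([514. ,  20.2,  40. ]), array([623.6, -71.2,  40. ]), array([515.8, -72.8,  40. ])]
(450, 798, 3)
tile [573.8 292.1] [np.float64(58.6), np.float64(100.1)] ang -167.2
tile [489.3 426.9] [np.float64(60.3), np.float64(98.6)] ang -7.8
tile [408.9 294.1] [np.float64(58.6), np.float64(98.2)] ang -10.7
```

View pics/scr.png

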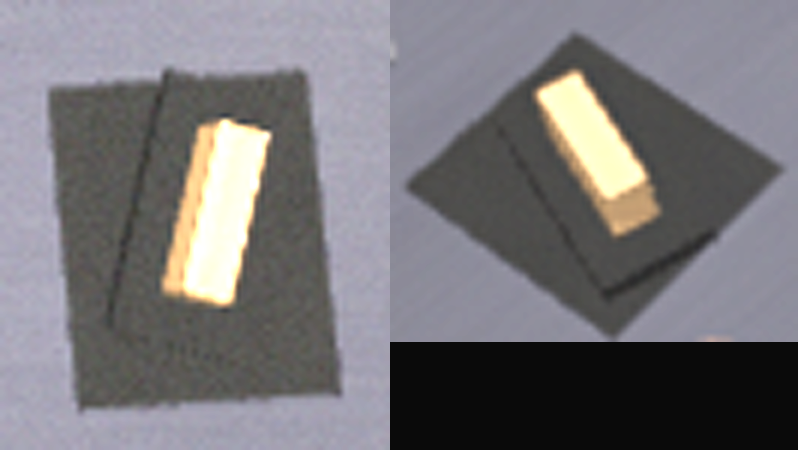

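```bash
cat >> h.py <<'E'
from scipy.spatial.transform import Rotation as Ro
def to(x,y,z,ang,st=None):
    """turn about tool z to bring closing axis to ang (deg, mod 180), then shift in the turned tool axes"""
    s=st or monitor.read_state();R=Ro.from_quat(s["ee_rot"]).as_matrix()
    cur=np.degrees(np.arctan2(R[1,1],R[0,1]));d=(ang-cur+90)%180-90
    a=np.radians(cur+d);yv=np.array([np.cos(a),np.sin(a),0]);zv=np.array([0,0,-1.]);xv=np.cross(yv,zv)
    D=np.array([x,y,z])-s["position"]
    print("t",round(s["clock"],1),"pos",s["position"].round(1),"cur ang",cur.round(1),"tilt",np.degrees(np.arccos(-R[2,2])).round(2),"j6",s["joints"][5].round(2),"F",s["contact_force"].round(1),"w",round(s["gripper_width"],1),"g",round(s["grasp_force"],1))
    print(" turn z %.3f rad"%np.radians(-d)," shift",(np.array([xv,yv,zv])@D).round(1))
E
python3 - <<'E'
from h import *
T=lambda x,y:(355+(x+.5)/6-.5,185+(y+.5)/6-.5)
S=lambda x,y:(125+(x-390+.5)/6-.5,228+(y+.5)/6-.5)
tp=[(216,118),(271,131),(234,305),(183,293)];sp=[(580,70),(647,180)and(535,93)]
print("grip top center tri",tri(T(226,212),S(592,136)).round(1))
P=np.array([plane("top",T(*p),53)[:2] for p in tp]);print(P.round(1).tolist(),P.mean(0).round(1))
v=(P[0]+P[1]-P[2]-P[3])/2;w=(P[0]+P[3]-P[1]-P[2])/2;print(np.linalg.norm(v),np.linalg.norm(w),"long",np.degrees(np.arctan2(v[1],v[0])),"short",np.degrees(np.arctan2(w[1],w[0])))
M=np.array([plane("top",T(*p),3)[:2] for p in[(48,90),(305,70),(342,393),(78,408)]]);print("mat",M.round(1).tolist(),M.mean(0))
to(*P.mean(0),120,np.degrees(np.arctan2(v[1],v[0]))+90)
E
```

```text
grip top center tri [ 468.7 -416.6   49.3]
[[512.4, -412.4], [506.7, -438.5], [423.7, -419.4], [428.9, -395.4]] [ 467.9 -416.4]
85.22911030140321 25.65453120919488 long -12.22942442067854 short 77.73460215108352
mat [[529.1, -344.9], [541.6, -472.9], [382.4, -487.7], [372.5, -358.1]] [ 456.41493945 -415.89845773]
t 0.1 pos [ 239.  -576.9  230.3] cur ang 112.5 tilt 0.11 j6 -0.26 F [ 0.1  0.1 -0.3] w 85.3 g 0.0
 turn z 0.606 rad  shift [-189.7  205.3  110.3]
```

>>> {"fn": "send_rows", "kwargs": {"series": [[[0, 0, 0], [0, 0, 0.122], 85], [[0, 0, 0], [0, 0, 0.121], 85], [[0, 0, 0], [0, 0, 0.121], 85], [[0, 0, 0], [0, 0, 0.121], 85], [[0, 0, 0], [0, 0, 0.121], 85], [[-30, 32, 10], [0, 0, 0], 85], [[-30, 32, 10], [0, 0, 0], 85], [[-30, 32, 10], [0, 0, 0], 85]]}}

```text
clock: 0.9
position: [348.1, -501.6, 200.5]
ee_rot: [0.107, 0.994, 0.0, -0.0]
contact_force: [0.5, -0.8, 0.2]
gripper_width: 84.6
grasp_force: 0.0
```

```bash
python3 -c "
from h import *
to(467.9,-416.4,120,77.8)"
```

```text
t 0.9 pos [ 348.1 -501.6  200.5] cur ang 77.7 tilt 0.05 j6 -1.09 F [ 0.5 -0.8  0.2] w 84.6 g 0.0
 turn z -0.002 rad  shift [-99.1 108.6  80.5]
```

>>> {"fn": "send_rows", "kwargs": {"series": [[[-33, 36, 25], [0, 0, 0], 85], [[-33, 36, 25], [0, 0, 0], 85], [[-33, 36.5, 25], [0, 0, 0], 85], [[0, 0, 30], [0, 0, 0], 85], [[0, 0, 30], [0, 0, 0], 85], [[0, 0, 25], [0, 0, 0], 85], [[0, 0, 16], [0, 0, 0], 85], [[0, 0, 0], [0, 0, 0], 20]]}}

```text
clock: 1.7
position: [454.4, -423.8, 28.8]
ee_rot: [0.107, 0.994, 0.002, -0.003]
contact_force: [-0.4, -0.6, 0.4]
gripper_width: 72.5
grasp_force: 0.0
```

>>> {"fn": "send_rows", "kwargs": {"series": [[[0, 0, 0], [0, 0, 0], 10], [[0, 0, 0], [0, 0, 0], 10], [[0, 0, 0], [0, 0, 0], 10], [[0, 0, 0], [0, 0, 0], 10], [[0, 0, 0], [0, 0, 0], 10], [[0, 0, 0], [0, 0, 0], 10]]}}

```text
clock: 2.3
position: [457.4, -425.7, 33.8]
ee_rot: [0.106, 0.994, -0.001, 0.001]
contact_force: [0.4, 1.7, 6.0]
gripper_width: 22.8
grasp_force: 61.3
```

```bash
python3 -c "
from h import *
to(568,120,110,91.1)"
```

```text
t 2.3 pos [ 457.4 -425.7   33.8] cur ang 77.8 tilt 0.17 j6 -1.29 F [0.4 1.7 6. ] w 22.8 g 61.3
 turn z -0.232 rad  shift [-121.1  543.4  -76.2]
```

>>> {"fn": "send_rows", "kwargs": {"series": [[[0, 0, 0], [0, 0, 0], 50], [[0, 0, 0], [0, 0, 0], 50], [[0, 0, 0], [0, 0, 0], 50], [[-4, 0, 4], [0, 0, 0], 50], [[-4, 0, 4], [0, 0, 0], 50], [[0, 0, 0], [0, 0, 0], 50]]}}

```text
clock: 2.9
position: [464.4, -426.8, 23.0]
ee_rot: [0.106, 0.994, 0.0, -0.001]
contact_force: [0.2, 0.9, -0.3]
gripper_width: 49.7
grasp_force: 0.0
```

```bash
python3 -c "
from h import *
to(467.9,-416.4,24,77.8)"
```

```text
t 2.9 pos [ 464.4 -426.8   23. ] cur ang 77.8 tilt 0.07 j6 -1.3 F [ 0.2  0.9 -0.3] w 49.7 g 0.0
 turn z -0.000 rad  shift [-1.2 10.9 -1. ]
```

>>> {"fn": "send_rows", "kwargs": {"series": [[[0, 0, 0], [0, 0, 0], 15], [[0, 0, 0], [0, 0, 0], 10], [[0, 0, 0], [0, 0, 0], 10], [[0, 0, 0], [0, 0, 0], 10], [[0, 0, 0], [0, 0, 0], 10], [[0, 0, -10], [0, 0, 0], 10], [[0, 0, -15], [0, 0, 0], 10], [[0, 0, -15], [0, 0, 0], 10]]}}

```text
clock: 3.7
position: [463.7, -426.6, 64.5]
ee_rot: [0.106, 0.994, 0.0, -0.001]
contact_force: [-0.3, -0.3, -2.7]
gripper_width: 23.5
grasp_force: 60.5
```

```bash
python3 -c "
from h import *
to(568,122,110,91.1)"
```

```text
t 3.7 pos [ 463.7 -426.6   64.5] cur ang 77.8 tilt 0.08 j6 -1.3 F [-0.3 -0.3 -2.7] w 23.5 g 60.5
 turn z -0.233 rad  shift [-114.8  546.5  -45.5]
```

>>> {"fn": "send_rows", "kwargs": {"series": [[[0, 0, -30], [0, 0, -0.117], 10], [[0, 0, -30], [0, 0, -0.116], 10], [[0, 0, -30], [0, 0, 0], 10], [[-16, 30, 0], [0, 0, 0], 10], [[-16, 35, 0], [0, 0, 0], 10], [[-16, 35, 0], [0, 0, 0], 10], [[-16, 35, 0], [0, 0, 0], 10], [[-16, 35, 0], [0, 0, 0], 10]]}}

```text
clock: 4.5
position: [540.8, -253.8, 154.5]
ee_rot: [-0.01, 1.0, 0.0, -0.0]
contact_force: [0.9, 0.2, -2.3]
gripper_width: 23.3
grasp_force: 60.5
```

>>> {"fn": "send_rows", "kwargs": {"series": [[[-16, 35, 0], [0, 0, 0], 10], [[-16, 35, 0], [0, 0, 0], 10], [[0, 35, 0], [0, 0, 0], 10], [[0, 35, 0], [0, 0, 0], 10], [[0, 35, 0], [0, 0, 0], 10], [[0, 35, 0], [0, 0, 0], 10], [[0, 35, 0], [0, 0, 0], 10], [[0, 35, 0], [0, 0, 0], 10]]}}

```text
clock: 5.3
position: [566.6, 26.6, 154.5]
ee_rot: [-0.01, 1.0, 0.0, -0.0]
contact_force: [-0.4, -0.5, -2.3]
gripper_width: 22.9
grasp_force: 60.6
```

```bash
python3 -c "
from h import *
to(568,122,110,91.1)"
```

```text
t 5.3 pos [566.6  26.6 154.5] cur ang 91.1 tilt 0.02 j6 -1.88 F [-0.4 -0.5 -2.3] w 22.9 g 60.6
 turn z 0.000 rad  shift [-3.2 95.4 44.5]
```

>>> {"fn": "send_rows", "kwargs": {"series": [[[-3, 32, 0], [0, 0, 0], 10], [[0, 32, 0], [0, 0, 0], 10], [[0, 31, 0], [0, 0, 0], 10], [[0, 0, 25], [0, 0, 0], 10], [[0, 0, 30], [0, 0, 0], 10], [[0, 0, 10], [0, 0, 0], 10], [[0, 0, 0], [0, 0, 0], 10]]}}

```text
clock: 6.0
position: [567.2, 119.6, 87.7]
ee_rot: [-0.01, 1.0, -0.001, -0.002]
contact_force: [-0.2, -0.3, -2.7]
gripper_width: 23.3
grasp_force: 60.5
```

```bash
python3 - <<'E'
from h import *
to(569,122,65,91.1)
t=get_image("top");s=get_image("scene")
a=cv2.resize(t[110:220,160:300,::-1],None,fx=3.5,fy=3.5,interpolation=cv2.INTER_CUBIC)
b=cv2.resize(s[110:250,215:315,::-1],None,fx=3,fy=3,interpolation=cv2.INTER_CUBIC)
h=max(len(a),len(b));f=np.zeros((h,a.shape[1]+b.shape[1],3),np.uint8);f[:len(a),:a.shape[1]]=a;f[:len(b),a.shape[1]:]=b
cv2.imwrite("pics/p1.png",f)
E
```

```text
t 6.0 pos [567.2 119.6  87.7] cur ang 91.1 tilt 0.25 j6 -2.04 F [-0.2 -0.3 -2.7] w 23.3 g 60.5
 turn z 0.000 rad  shift [-1.9  2.4 22.7]
```

View pics/p1.png

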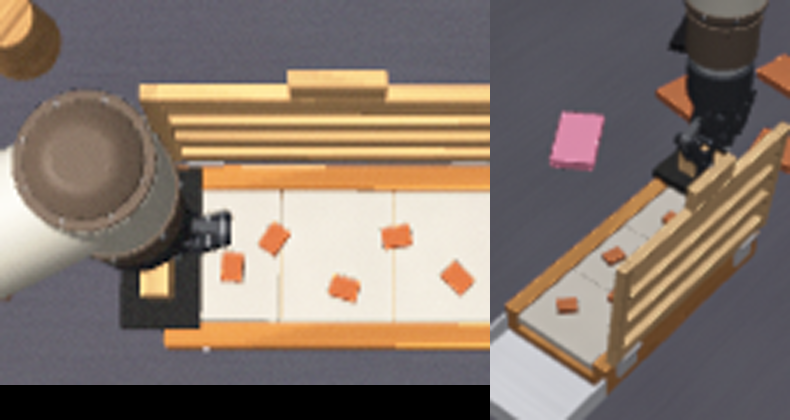

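The wrist is over the +y end. The scraper plate shows from px (120,328) to (203,168), ahead of all the chips. I'll compute its centre from those corners.

```bash
python3 - <<'E'
from h import *
T=lambda x,y:(160+(x+.5)/3.5-.5,110+(y+.5)/3.5-.5)
for z in(76,80):
    for p in[(120,328),(201,327),(203,168)]: print(z,plane("top",T(*p),z).round(1))
for p in [(232,267),(274,239)]:print("chip",plane("top",T(*p),50).round(1))
E
```

```text
76 [502.2 148.6  76. ]
76 [504.3  83.3  76. ]
76 [634.4  85.5  76. ]
80 [501.9 148.   80. ]
80 [504.   82.9  80. ]
80 [633.7  85.2  80. ]
chip [556.7  61.6  50. ]
chip [580.7  27.4  50. ]
```

>>> {"fn": "send_rows", "kwargs": {"series": [[[2, 0, 8], [0, 0, 0], 10], [[0, 0, 8], [0, 0, 0], 10], [[0, 0, 2], [0, 0, 0], 10], [[0, 0, 2], [0, 0, 0], 10], [[0, 0, 0], [0, 0, 0], 10]]}}

```text
clock: 6.6
position: [566.4, 120.2, 68.9]
ee_rot: [-0.01, 1.0, -0.0, -0.0]
contact_force: [-0.5, -0.3, -3.4]
gripper_width: 23.1
grasp_force: 60.5
```

>>> {"fn": "send_rows", "kwargs": {"series": [[[0, 0, 2], [0, 0, 0], 10], [[0, 0, 1], [0, 0, 0], 10], [[0, 0, 1], [0, 0, 0], 10], [[0, 0, 0], [0, 0, 0], 10]]}}

```text
clock: 7.0
position: [566.3, 120.2, 65.0]
ee_rot: [-0.01, 1.0, -0.0, -0.0]
contact_force: [-0.2, -0.3, -2.1]
gripper_width: 23.0
grasp_force: 64.6
```

>>> {"fn": "send_rows", "kwargs": {"series": [[[0, 0, 1], [0, 0, 0], 10], [[0, 0, 0.5], [0, 0, 0], 10], [[0, 0, 0.5], [0, 0, 0], 10], [[0, 0, 0], [0, 0, 0], 10]]}}

```text
clock: 7.4
position: [566.4, 120.2, 63.0]
ee_rot: [-0.01, 1.0, -0.0, -0.0]
contact_force: [0.3, 0.4, -2.1]
gripper_width: 22.6
grasp_force: 64.6
```

>>> {"fn": "send_rows", "kwargs": {"series": [[[0, 0, 1], [0, 0, 0], 10], [[0, 0, 0.5], [0, 0, 0], 10], [[0, 0, 0.5], [0, 0, 0], 10], [[0, 0, 0], [0, 0, 0], 10]]}}

```text
clock: 7.8
position: [566.6, 120.3, 62.1]
ee_rot: [-0.01, 1.0, 0.0, 0.0]
contact_force: [-2.7, 0.3, 4.1]
gripper_width: 23.2
grasp_force: 66.0
```

>>> {"fn": "send_rows", "kwargs": {"series": [[[1.5, 0, 0], [0, 0, 0], 10], [[0, 0, 0], [0, 0, 0], 10], [[0, -4, 0], [0, 0, 0], 10], [[0, -8, 0], [0, 0, 0], 10], [[0, -8, 0], [0, 0, 0], 10]]}}

```text
clock: 8.3
position: [566.7, 101.6, 62.1]
ee_rot: [-0.01, 1.0, 0.001, 0.002]
contact_force: [-0.1, 4.5, 5.4]
gripper_width: 23.2
grasp_force: 66.0
```

```bash
python3 - <<'E'
from h import *
to(569,100,62,91.1)
t=get_image("top");s=get_image("scene")
a=cv2.resize(t[110:220,160:300,::-1],None,fx=3.5,fy=3.5,interpolation=cv2.INTER_CUBIC)
b=cv2.resize(s[130:250,215:315,::-1],None,fx=3,fy=3,interpolation=cv2.INTER_CUBIC)
h=max(len(a),len(b));f=np.zeros((h,a.shape[1]+b.shape[1],3),np.uint8);f[:len(a),:a.shape[1]]=a;f[:len(b),a.shape[1]:]=b
cv2.imwrite("pics/p2.png",f)
E
```

```text
t 8.3 pos [566.7 101.6  62.1] cur ang 91.2 tilt 0.25 j6 -2.01 F [-0.1  4.5  5.4] w 23.2 g 66.0
 turn z 0.001 rad  shift [-2.3 -1.6  0.1]
```

View pics/p2.png

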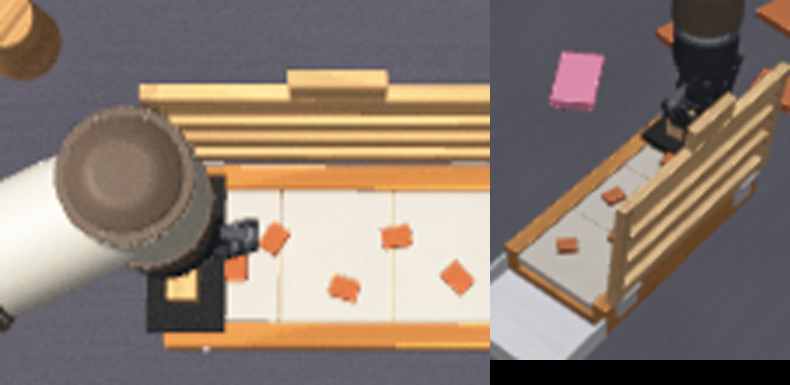

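>>> {"fn": "send_rows", "kwargs": {"series": [[[0, -12, 0], [0, 0, 0], 10], [[0, -12, 0], [0, 0, 0], 10], [[0, -12, 0], [0, 0, 0], 10], [[0, -12, 0], [0, 0, 0], 10], [[0, -12, 0], [0, 0, 0], 10], [[0, -12, 0], [0, 0, 0], 10], [[0, -12, 0], [0, 0, 0], 10], [[0, -12, 0], [0, 0, 0], 10]]}}

```text
clock: 9.2
position: [568.6, 5.1, 62.1]
ee_rot: [-0.01, 1.0, 0.001, 0.002]
contact_force: [0.8, 4.5, 6.1]
gripper_width: 23.0
grasp_force: 66.0
```

>>> {"fn": "send_rows", "kwargs": {"series": [[[0, -12, 0], [0, 0, 0], 10], [[0, -12, 0], [0, 0, 0], 10], [[0, -12, 0], [0, 0, 0], 10], [[0, -12, 0], [0, 0, 0], 10], [[0, -12, 0], [0, 0, 0], 10], [[0, -12, 0], [0, 0, 0], 10], [[0, -12, 0], [0, 0, 0], 10], [[0, 0, 0], [0, 0, 0], 10]]}}

```text
clock: 10.0
position: [570.1, -80.6, 62.1]
ee_rot: [-0.01, 1.0, -0.0, 0.001]
contact_force: [1.7, -1.4, 5.1]
gripper_width: 23.0
grasp_force: 66.0
```

```bash
python3 - <<'E'
from h import *
to(572.5,-172,62,91.1)
t=get_image("top");np.save("t3.npy",t)
crop(t,190,110,360,230,4,"pics/p3.png")
E
```

```text
t 10.0 pos [570.1 -80.6  62.1] cur ang 91.1 tilt 0.16 j6 -1.69 F [ 1.7 -1.4  5.1] w 23.0 g 66.0
 turn z 0.000 rad  shift [ -0.7 -91.5   0.1]
```

View pics/p3.png

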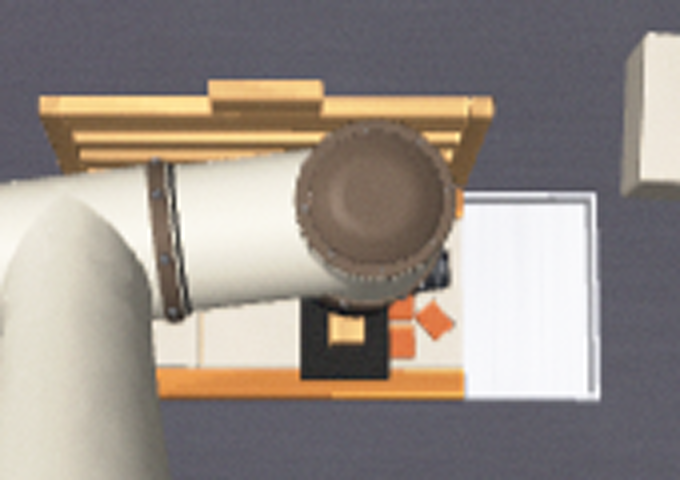

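>>> {"fn": "send_rows", "kwargs": {"series": [[[0, -12, 0], [0, 0, 0], 10], [[0, -12, 0], [0, 0, 0], 10], [[0, -12, 0], [0, 0, 0], 10], [[0, -12, 0], [0, 0, 0], 10], [[0, -12, 0], [0, 0, 0], 10], [[0, -12, 0], [0, 0, 0], 10], [[0, -12, 0], [0, 0, 0], 10], [[0, -10, 0], [0, 0, 0], 10]]}}

```text
clock: 10.85
position: [571.7, -173.1, 62.1]
ee_rot: [-0.01, 1.0, 0.001, 0.001]
contact_force: [-0.4, 4.8, 7.8]
gripper_width: 22.7
grasp_force: 66.2
```

>>> {"fn": "send_rows", "kwargs": {"series": [[[0, 0, 0], [0, 0, 0], 10], [[0, 0, -25], [0, 0, 0], 10], [[0, 0, -30], [0, 0, 0], 10], [[10, -20, -30], [0, 0, 0], 10], [[15, -35, 0], [0, 0, 0], 10], [[15, -35, 0], [0, 0, 0], 10], [[15, -35, 0], [0, 0, 0], 10], [[15, -35, 0], [0, 0, 0], 10]]}}

```text
clock: 11.65
position: [502.2, -335.6, 144.5]
ee_rot: [-0.01, 1.0, 0.001, -0.001]
contact_force: [0.2, -0.8, -2.8]
gripper_width: 23.1
grasp_force: 64.8
```

```bash
python3 - <<'E'
from h import *
to(456.4,-415.9,40,95.6)
t=get_image("top")
for c,s,r in terra("top",t): print(c.round(1),s[4],plane("top",c,13).round(0))
E
```

```text
t 11.7 pos [ 502.2 -335.6  144.5] cur ang 91.1 tilt 0.18 j6 -1.23 F [ 0.2 -0.8 -2.8] w 23.1 g 64.8
 turn z -0.078 rad  shift [ 53.4 -75.5 104.5]
[149.9 180.3] 638 [574. 292.  13.]
[103.4 207.6] 657 [489. 427.  13.]
[146.5 235.6] 662 [409. 294.  13.]
```

```bash
python3 - <<'E'
from h import *
t=get_image("top");s=get_image("scene")
a=cv2.resize(t[110:220,240:390,::-1],None,fx=3,fy=3,interpolation=cv2.INTER_CUBIC)
b=cv2.resize(s[190:300,130:245,::-1],None,fx=3,fy=3,interpolation=cv2.INTER_CUBIC)
h=max(len(a),len(b));f=np.zeros((h,a.shape[1]+b.shape[1],3),np.uint8);f[:len(a),:a.shape[1]]=a;f[:len(b),a.shape[1]:]=b
cv2.imwrite("pics/p4.png",f)
E
```

View pics/p4.png

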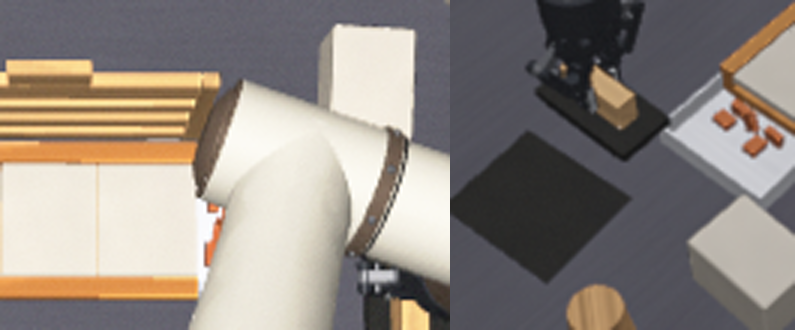

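>>> {"fn": "send_rows", "kwargs": {"series": [[[0, 0, 0], [0, 0, -0.078], 10], [[18, -25, 0], [0, 0, 0], 10], [[18, -25, 0], [0, 0, 0], 10], [[17, -25, 20], [0, 0, 0], 10], [[0, 0, 30], [0, 0, 0], 10], [[0, 0, 30], [0, 0, 0], 10], [[0, 0, 25], [0, 0, 0], 10], [[0, 0, 10], [0, 0, 0], 10]]}}

```text
clock: 12.6
position: [456.7, -412.6, 27.3]
ee_rot: [-0.049, 0.999, 0.002, -0.003]
contact_force: [-1.1, 1.0, -2.4]
gripper_width: 23.0
grasp_force: 64.8
```

>>> {"fn": "send_rows", "kwargs": {"series": [[[0, 0, 2], [0, 0, 0], 10], [[0, 0, 1], [0, 0, 0], 10], [[0, 0, 0], [0, 0, 0], 10]]}}

```text
clock: 12.9
position: [459.6, -415.1, 29.4]
ee_rot: [-0.049, 0.999, -0.001, 0.001]
contact_force: [-0.2, 0.3, -2.9]
gripper_width: 23.1
grasp_force: 64.8
```

>>> {"fn": "send_rows", "kwargs": {"series": [[[0, 0, 2], [0, 0, 0], 10], [[0, 0, 1.5], [0, 0, 0], 10], [[0, 0, 1], [0, 0, 0], 10], [[0, 0, 0], [0, 0, 0], 10]]}}

```text
clock: 13.3
position: [458.7, -415.0, 24.2]
ee_rot: [-0.049, 0.999, -0.0, 0.0]
contact_force: [-1.0, 0.9, -0.4]
gripper_width: 23.4
grasp_force: 65.1
```

>>> {"fn": "send_rows", "kwargs": {"series": [[[0, 0, 0.5], [0, 0, 0], 10], [[0, 0, 0], [0, 0, 0], 70], [[0, 0, 0], [0, 0, 0], 75], [[0, 0, 0], [0, 0, 0], 75], [[0, 0, 0], [0, 0, 0], 75], [[0, 0, -25], [0, 0, 0], 75], [[0, 0, -35], [0, 0, 0], 75], [[0, 0, -40], [0, 0, 0], 75]]}}

```text
clock: 14.1
position: [457.7, -414.5, 122.9]
ee_rot: [-0.049, 0.999, 0.001, -0.001]
contact_force: [0.4, -0.1, 0.2]
gripper_width: 74.7
grasp_force: 0.0
```

```bash
python3 - <<'E'
from h import *
to(408.9,294.1,120,79.3)
to(573.8,292.1,120,102.8)
to(489.3,426.9,120,82.2)
E
```

```text
t 14.1 pos [ 457.7 -414.5  122.9] cur ang 95.6 tilt 0.18 j6 -1.0 F [ 0.4 -0.1  0.2] w 74.7 g 0.0
 turn z 0.284 rad  shift [179.5 687.2   2.9]
t 14.1 pos [ 457.7 -414.5  122.9] cur ang 95.6 tilt 0.18 j6 -1.0 F [ 0.4 -0.1  0.2] w 74.7 g 0.0
 turn z -0.126 rad  shift [-269.7  663.3    2.9]
t 14.1 pos [ 457.7 -414.5  122.9] cur ang 95.6 tilt 0.18 j6 -1.0 F [ 0.4 -0.1  0.2] w 74.7 g 0.0
 turn z 0.234 rad  shift [ 82.9 837.9   2.9]
```

>>> {"fn": "send_rows", "kwargs": {"series": [[[0, 0, 0], [0, 0, -0.126], 75], [[-16, 39, 0], [0, 0, 0], 75], [[-16, 39, 0], [0, 0, 0], 75], [[-16, 39, 0], [0, 0, 0], 75], [[-16, 39, 0], [0, 0, 0], 75], [[-16, 39, 0], [0, 0, 0], 75], [[-16, 39, 0], [0, 0, 0], 75], [[-16, 39, 0], [0, 0, 0], 75]]}}

```text
clock: 14.9
position: [507.2, -122.2, 123.2]
ee_rot: [-0.112, 0.994, -0.0, 0.0]
contact_force: [0.5, -0.1, 0.4]
gripper_width: 75.1
grasp_force: 0.0
```

>>> {"fn": "send_rows", "kwargs": {"series": [[[-16, 39, 0], [0, 0, 0], 75], [[-16, 39, 0], [0, 0, 0], 75], [[-16, 39, 0], [0, 0, 0], 75], [[-16, 39, 0], [0, 0, 0], 75], [[-16, 39, 0], [0, 0, 0], 75], [[-16, 39, 0], [0, 0, 0], 75], [[-16, 39, 0], [0, 0, 0], 75], [[-16, 39, 0], [0, 0, 0], 75]]}}

```text
clock: 15.7
position: [562.7, 210.6, 123.2]
ee_rot: [-0.112, 0.994, 0.0, 0.0]
contact_force: [0.8, -0.1, 0.3]
gripper_width: 75.0
grasp_force: 0.0
```

```bash
python3 - <<'E'
from h import *
to(573.8,292.1,80,102.8)
E
```

```text
t 15.7 pos [562.7 210.6 123.2] cur ang 102.8 tilt 0.01 j6 -1.97 F [ 0.8 -0.1  0.3] w 75.0 g 0.0
 turn z 0.001 rad  shift [-28.9  77.   43.2]
```

>>> {"fn": "send_rows", "kwargs": {"series": [[[-10, 26, 0], [0, 0, 0], 75], [[-10, 26, 0], [0, 0, 0], 75], [[-9, 25, 0], [0, 0, 0], 75], [[0, 0, 30], [0, 0, 0], 75], [[0, 0, 30], [0, 0, 0], 75], [[0, 0, 30], [0, 0, 0], 75], [[0, 0, 15], [0, 0, 0], 75], [[0, 0, 0], [0, 0, 0], 75]]}}

```text
clock: 16.5
position: [572.6, 289.2, 15.6]
ee_rot: [-0.112, 0.994, -0.001, -0.002]
contact_force: [-1.1, 0.4, 0.2]
gripper_width: 75.0
grasp_force: 0.0
```

```bash
python3 - <<'E'
from h import *
to(573.8,292.1,4,102.8)
print(tri((103.4,207.6),(316.5,136.7)).round(1),tri((146.5,235.7),(282.7,143.9)).round(1))
E
```

```text
t 16.5 pos [572.6 289.2  15.6] cur ang 102.8 tilt 0.3 j6 -2.07 F [-1.1  0.4  0.2] w 75.0 g 0.0
 turn z 0.000 rad  shift [-1.8  2.6 11.6]
[490.6 430.8   4.1] [409.7 297.7   4. ]
```

>>> {"fn": "send_rows", "kwargs": {"series": [[[-1, 2, 6], [0, 0, 0], 75], [[0, 0, 4], [0, 0, 0], 75], [[0, 0, 0], [0, 0, 0], 75], [[0, 0, 0], [0, 0, 0], 75]]}}

```text
clock: 16.9
position: [574.8, 292.8, 9.0]
ee_rot: [-0.112, 0.994, 0.0, 0.001]
contact_force: [-0.2, -0.0, 0.4]
gripper_width: 75.2
grasp_force: 0.0
```

>>> {"fn": "send_rows", "kwargs": {"series": [[[0, 0, 4], [0, 0, 0], 75], [[0, 0, 2], [0, 0, 0], 75], [[0, 0, 0], [0, 0, 0], 45], [[0, 0, 0], [0, 0, 0], 40], [[0, 0, 0], [0, 0, 0], 40], [[0, 0, 0], [0, 0, 0], 40], [[0, 0, 0], [0, 0, 0], 40]]}}

```text
clock: 17.6
position: [574.7, 292.7, 2.5]
ee_rot: [-0.112, 0.994, 0.0, 0.0]
contact_force: [-0.7, -0.4, 2.1]
gripper_width: 56.1
grasp_force: 64.2
```

>>> {"fn": "send_rows", "kwargs": {"series": [[[0, 0, -15], [0, 0, 0], 40], [[0, 0, -30], [0, 0, 0], 40], [[0, 0, -35], [0, 0, 0], 40], [[0, 0, -30], [0, 0, 0.1], 40], [[0, 0, 0], [0, 0, 0.104], 40], [[0, -35, 0], [0, 0, 0], 40], [[0, -35, 0], [0, 0, 0], 40], [[0, -35, 0], [0, 0, 0], 40]]}}

```text
clock: 18.4
position: [575.9, 186.3, 112.5]
ee_rot: [-0.01, 1.0, -0.0, -0.0]
contact_force: [0.7, 0.2, -0.6]
gripper_width: 56.0
grasp_force: 64.1
```

```bash
python3 - <<'E'
from h import *
to(568.3,70.6,60,91.1)
E
```

```text
t 18.4 pos [575.9 186.3 112.5] cur ang 91.2 tilt 0.03 j6 -2.13 F [ 0.7  0.2 -0.6] w 56.0 g 64.1
 turn z 0.001 rad  shift [   9.8 -115.5   52.5]
```

>>> {"fn": "send_rows", "kwargs": {"series": [[[2, -30, 0], [0, 0, 0], 40], [[3, -30, 0], [0, 0, 0], 40], [[3, -30, 0], [0, 0, 0], 40], [[2, -26, 0], [0, 0, 0], 40], [[0, 0, 20], [0, 0, 0], 40], [[0, 0, 20], [0, 0, 0], 40], [[0, 0, 10], [0, 0, 0], 40], [[0, 0, 0], [0, 0, 0], 40]]}}

```text
clock: 19.2
position: [567.6, 70.8, 60.8]
ee_rot: [-0.01, 1.0, -0.001, -0.002]
contact_force: [-0.2, -0.5, -0.9]
gripper_width: 56.0
grasp_force: 64.0
```

```bash
python3 - <<'E'
from h import *
to(568.3,70.6,43,91.1)
E
```

```text
t 19.2 pos [567.6  70.8  60.8] cur ang 91.1 tilt 0.21 j6 -1.96 F [-0.2 -0.5 -0.9] w 56.0 g 64.0
 turn z 0.000 rad  shift [-0.7 -0.3 17.8]
```

>>> {"fn": "send_rows", "kwargs": {"series": [[[-0.5, 0, 8], [0, 0, 0], 40], [[0, 0, 6], [0, 0, 0], 40], [[0, 0, 2], [0, 0, 0], 40], [[0, 0, 0], [0, 0, 0], 40], [[0, 0, 0], [0, 0, 0], 40]]}}

```text
clock: 19.7
position: [569.5, 71.5, 46.4]
ee_rot: [-0.01, 1.0, 0.0, 0.0]
contact_force: [-0.5, 0.2, -0.5]
gripper_width: 56.3
grasp_force: 64.1
```

>>> {"fn": "send_rows", "kwargs": {"series": [[[1, -0.5, 2], [0, 0, 0], 40], [[0, 0, 1.5], [0, 0, 0], 40], [[0, 0, 0.5], [0, 0, 0], 40], [[0, 0, 0], [0, 0, 0], 40]]}}

```text
clock: 20.1
position: [568.2, 70.8, 42.5]
ee_rot: [-0.01, 1.0, -0.0, -0.0]
contact_force: [-1.0, -0.2, 2.2]
gripper_width: 56.0
grasp_force: 64.4
```

>>> {"fn": "send_rows", "kwargs": {"series": [[[0, 0, 2.5], [0, 0, 0], 40], [[0, 0, 2.5], [0, 0, 0], 40], [[0, 0, 2.5], [0, 0, 0], 40], [[0, 0, 2], [0, 0, 0], 40], [[0, 0, 0], [0, 0, 0], 40], [[0, 0, 0], [0, 0, 0], 40]]}}

```text
clock: 20.7
position: [568.2, 70.8, 33.3]
ee_rot: [-0.01, 1.0, -0.0, 0.0]
contact_force: [-2.6, -0.1, 4.5]
gripper_width: 56.0
grasp_force: 64.8
```

>>> {"fn": "send_rows", "kwargs": {"series": [[[0, 0, 1], [0, 0, 0], 40], [[0, 0, 1], [0, 0, 0], 40], [[0, 0, 0.5], [0, 0, 0], 40], [[0, 0, 0], [0, 0, 0], 40]]}}

```text
clock: 21.1
position: [568.2, 70.8, 32.4]
ee_rot: [-0.01, 1.0, -0.0, 0.0]
contact_force: [-6.3, 0.4, 15.1]
gripper_width: 55.9
grasp_force: 65.7
```

>>> {"fn": "send_rows", "kwargs": {"series": [[[0, 0, -1], [0, 0, 0], 61], [[0, 0, 0], [0, 0, 0], 61], [[0, 0, 0], [0, 0, 0], 61], [[0, 0, -10], [0, 0, 0], 61], [[0, 0, -30], [0, 0, 0], 61], [[0, 0, -35], [0, 0, 0], 75], [[0, 30, 0], [0, 0, 0.1], 75], [[0, 30, 0], [0, 0, 0.106], 75]]}}

```text
clock: 21.9
position: [570.8, 131.1, 108.4]
ee_rot: [0.096, 0.995, 0.001, 0.002]
contact_force: [0.4, 0.2, -0.1]
gripper_width: 75.0
grasp_force: 0.0
```

```bash
python3 - <<'E'
from h import *
to(408.9,294.1,100,79.3)
t=get_image("top");s=get_image("scene");np.save("t5.npy",t);np.save("s5.npy",s)
for c,st,r in terra("top",t):
    print(c.round(1),st[4],plane("top",c,44).round(1),plane("top",c,14).round(1),np.round(r[1],1),r[2])
E
```

```text
t 21.9 pos [570.8 131.1 108.4] cur ang 79.0 tilt 0.21 j6 -2.27 F [ 0.4  0.2 -0.1] w 75.0 g 0.0
 turn z -0.005 rad  shift [189.4 130.1   8.4]
[224.8 183. ] 534 [566.   65.7  44. ] [569.9  68.   14. ] [32. 19.] 90.0
[311.  175.8] 20 [ 591.8 -185.2   44. ] [ 596.3 -189.    14. ] [6. 2.] 90.0
[314.5 185.3] 74 [ 564.2 -195.4   44. ] [ 568.  -199.4   14. ] [ 7.2 22.4] 26.56505012512207
[316.  196.9] 34 [ 530.4 -199.9   44. ] [ 533.4 -204.1   14. ] [6. 4.] 90.0
[149.8 232. ] 427 [419.7 277.7  44. ] [420.  285.2  14. ] [19.4 32.7] 14.03624439239502
```

>>> {"fn": "send_rows", "kwargs": {"series": [[[38, 26, 0], [0, 0, 0], 75], [[38, 26, 0], [0, 0, 0], 75], [[38, 26, 0], [0, 0, 0], 75], [[38, 26, 0], [0, 0, 0], 75], [[38, 26, 0], [0, 0, 0], 75], [[0, 0, 30], [0, 0, 0], 75], [[0, 0, 30], [0, 0, 0], 75], [[0, 0, 25], [0, 0, 0], 75]]}}

```text
clock: 22.8
position: [407.0, 293.7, 20.4]
ee_rot: [0.092, 0.996, -0.0, -0.0]
contact_force: [-0.1, -0.4, -0.8]
gripper_width: 75.1
grasp_force: 0.0
```

>>> {"fn": "send_rows", "kwargs": {"series": [[[0, 0, 0], [0, 0, 0], 75], [[0, 0, 0], [0, 0, 0], 75]]}}

```text
clock: 23.0
position: [407.8, 293.5, 21.4]
ee_rot: [0.093, 0.996, -0.0, 0.0]
contact_force: [0.8, -0.7, -0.5]
gripper_width: 75.2
grasp_force: 0.0
```

```bash
python3 - <<'E'
from h import *
to(408.9,294.1,2.5,79.3)
E
```

```text
t 23.0 pos [407.8 293.5  21.4] cur ang 79.4 tilt 0.03 j6 -2.7 F [ 0.8 -0.7 -0.5] w 75.2 g 0.0
 turn z 0.001 rad  shift [-0.9  0.7 18.9]
```

>>> {"fn": "send_rows", "kwargs": {"series": [[[-1, 0.5, 9], [0, 0, 0], 75], [[0, 0, 7], [0, 0, 0], 75], [[0, 0, 3], [0, 0, 0], 75], [[0, 0, 0], [0, 0, 0], 45], [[0, 0, 0], [0, 0, 0], 40], [[0, 0, 0], [0, 0, 0], 40], [[0, 0, 0], [0, 0, 0], 40], [[0, 0, 0], [0, 0, 0], 40]]}}

```text
clock: 23.8
position: [408.9, 294.4, 2.7]
ee_rot: [0.093, 0.996, 0.001, 0.0]
contact_force: [-0.8, -0.0, 6.3]
gripper_width: 55.8
grasp_force: 64.3
```

>>> {"fn": "send_rows", "kwargs": {"series": [[[0, 0, -15], [0, 0, 0], 40], [[0, 0, -30], [0, 0, 0], 40], [[0, 0, -35], [0, 0, 0], 40], [[0, 0, -30], [0, 0, -0.1], 40], [[0, 0, 0], [0, 0, -0.104], 40], [[-10, -30, 0], [0, 0, 0], 40], [[-10, -35, 0], [0, 0, 0], 40], [[-20, -35, 0], [0, 0, 0], 40]]}}

```text
clock: 24.6
position: [448.9, 193.2, 111.5]
ee_rot: [-0.01, 1.0, -0.0, -0.001]
contact_force: [0.9, 0.1, -0.8]
gripper_width: 56.1
grasp_force: 64.2
```

```bash
python3 - <<'E'
from h import *
to(569.3,-25.4,60,91.1)
E
```

```text
t 24.6 pos [448.9 193.2 111.5] cur ang 91.1 tilt 0.13 j6 -2.29 F [ 0.9  0.1 -0.8] w 56.1 g 64.2
 turn z -0.000 rad  shift [-116.1 -220.8   51.5]
```

>>> {"fn": "send_rows", "kwargs": {"series": [[[-16, -31, 0], [0, 0, 0], 40], [[-17, -32, 0], [0, 0, 0], 40], [[-17, -32, 0], [0, 0, 0], 40], [[-17, -32, 0], [0, 0, 0], 40], [[-17, -32, 0], [0, 0, 0], 40], [[-17, -32, 0], [0, 0, 0], 40], [[-15, -30, 0], [0, 0, 0], 40], [[0, 0, 0], [0, 0, 0], 40]]}}

```text
clock: 25.4
position: [570.9, -27.3, 110.9]
ee_rot: [-0.006, 1.0, -0.0, -0.001]
contact_force: [-0.2, 0.5, -2.5]
gripper_width: 55.8
grasp_force: 64.2
```

>>> {"fn": "send_rows", "kwargs": {"series": [[[0, 0, 20], [0, 0, 0], 40], [[0, 0, 20], [0, 0, 0], 40], [[0, 0, 10], [0, 0, 0], 40], [[0, 0, 0], [0, 0, 0], 40], [[0, 0, 0], [0, 0, 0], 40]]}}

```text
clock: 25.9
position: [570.4, -23.9, 62.4]
ee_rot: [-0.009, 1.0, -0.0, 0.0]
contact_force: [0.7, 0.2, -0.3]
gripper_width: 55.6
grasp_force: 64.2
```

```bash
python3 - <<'E'
from h import *
to(569.3,-25.4,43,91.1)
E
```

```text
t 25.9 pos [570.4 -23.9  62.4] cur ang 91.1 tilt 0.02 j6 -1.79 F [ 0.7  0.2 -0.3] w 55.6 g 64.2
 turn z -0.001 rad  shift [ 1.1 -1.5 19.4]
```

>>> {"fn": "send_rows", "kwargs": {"series": [[[1, -1.5, 9], [0, 0, 0], 40], [[0, 0, 6], [0, 0, 0], 40], [[0, 0, 3], [0, 0, 0], 40], [[0, 0, 0], [0, 0, 0], 40], [[0, 0, 0], [0, 0, 0], 40]]}}

```text
clock: 26.4
position: [569.4, -25.8, 44.1]
ee_rot: [-0.009, 1.0, -0.0, 0.0]
contact_force: [0.4, 0.2, -1.2]
gripper_width: 55.7
grasp_force: 64.2
```

```bash
python3 - <<'E'
from h import *
to(569.3,-25.4,43,91.1)
t=get_image("top");s=get_image("scene")
a=cv2.resize(t[110:220,180:340,::-1],None,fx=3,fy=3,interpolation=cv2.INTER_CUBIC)
b=cv2.resize(s[130:250,215:315,::-1],None,fx=3,fy=3,interpolation=cv2.INTER_CUBIC)
h=max(len(a),len(b));f=np.zeros((h,a.shape[1]+b.shape[1],3),np.uint8);f[:len(a),:a.shape[1]]=a;f[:len(b),a.shape[1]:]=b
cv2.imwrite("pics/p6.png",f)
E
```

```text
t 26.4 pos [569.4 -25.8  44.1] cur ang 91.0 tilt 0.01 j6 -1.79 F [ 0.4  0.2 -1.2] w 55.7 g 64.2
 turn z -0.001 rad  shift [0.1 0.4 1.1]
```

View pics/p6.png

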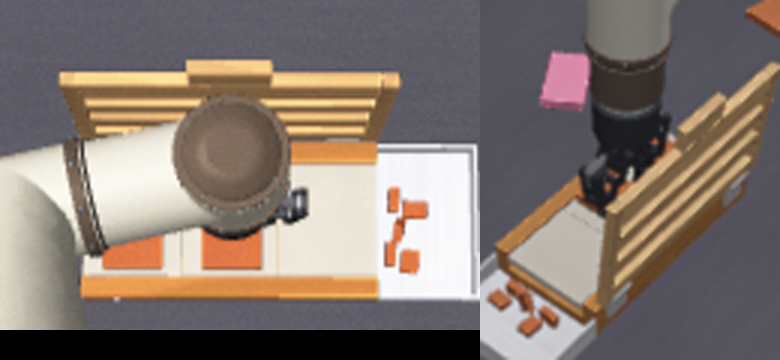

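The tile sits centred over the middle bed, with a small gap to the near rail at row 270/275. All five chips lie in the tray. Now I'll press it down.

>>> {"fn": "send_rows", "kwargs": {"series": [[[0, 0, 2.5], [0, 0, 0], 40], [[0, 0, 2.5], [0, 0, 0], 40], [[0, 0, 2.5], [0, 0, 0], 40], [[0, 0, 2.5], [0, 0, 0], 40], [[0, 0, 1.5], [0, 0, 0], 40], [[0, 0, 1], [0, 0, 0], 40], [[0, 0, 0.5], [0, 0, 0], 40], [[0, 0, 0], [0, 0, 0], 40]]}}

```text
clock: 27.3
position: [569.8, -25.7, 32.7]
ee_rot: [-0.009, 1.0, -0.0, 0.001]
contact_force: [-2.5, 0.1, 7.9]
gripper_width: 56.2
grasp_force: 65.2
```

>>> {"fn": "send_rows", "kwargs": {"series": [[[0, 0, 1], [0, 0, 0], 40], [[0, 0, 0.5], [0, 0, 0], 40], [[0, 0, 0], [0, 0, 0], 40]]}}

```text
clock: 27.6
position: [569.9, -25.7, 32.7]
ee_rot: [-0.009, 1.0, -0.0, 0.001]
contact_force: [-5.6, 1.5, 16.0]
gripper_width: 55.6
grasp_force: 66.1
```

>>> {"fn": "send_rows", "kwargs": {"series": [[[0, 0, -1], [0, 0, 0], 61], [[0, 0, 0], [0, 0, 0], 61], [[0, 0, 0], [0, 0, 0], 61], [[0, 0, -10], [0, 0, 0], 61], [[0, 0, -30], [0, 0, 0], 61], [[0, 0, -35], [0, 0, 0], 75], [[0, 30, 0], [0, 0, 0.08], 75], [[0, 30, 0], [0, 0, 0.074], 75]]}}

```text
clock: 28.4
position: [571.3, 34.5, 107.7]
ee_rot: [0.071, 0.998, 0.001, 0.002]
contact_force: [-0.3, -0.3, 0.8]
gripper_width: 75.6
grasp_force: 0.0
```

```bash
python3 - <<'E'
from h import *
to(489.3,426.9,100,82.2)
E
```

```text
t 28.4 pos [571.3  34.5 107.7] cur ang 81.9 tilt 0.2 j6 -2.06 F [-0.3 -0.3  0.8] w 75.6 g 0.0
 turn z -0.005 rad  shift [134.5 377.7   7.7]
```

>>> {"fn": "send_rows", "kwargs": {"series": [[[13, 37, 0], [0, 0, 0], 75], [[13, 37, 0], [0, 0, 0], 75], [[13, 38, 0], [0, 0, 0], 75], [[13, 38, 0], [0, 0, 0], 75], [[13, 38, 0], [0, 0, 0], 75], [[14, 38, 0], [0, 0, 0], 75], [[14, 38, 0], [0, 0, 0], 75], [[14, 38, 0], [0, 0, 0], 75]]}}

```text
clock: 29.2
position: [505.1, 349.6, 106.2]
ee_rot: [0.068, 0.998, 0.0, 0.0]
contact_force: [0.4, -0.6, 1.7]
gripper_width: 74.7
grasp_force: 0.0
```

>>> {"fn": "send_rows", "kwargs": {"series": [[[13, 38, 0], [0, 0, 0], 75], [[13, 36, 0], [0, 0, 0], 75], [[0, 0, 30], [0, 0, 0], 75], [[0, 0, 30], [0, 0, 0], 75], [[0, 0, 25], [0, 0, 0], 75], [[0, 0, 0], [0, 0, 0], 75], [[0, 0, 0], [0, 0, 0], 75]]}}

```text
clock: 29.9
position: [490.2, 424.9, 21.0]
ee_rot: [0.068, 0.998, -0.0, 0.0]
contact_force: [0.8, 0.6, 0.6]
gripper_width: 75.0
grasp_force: 0.0
```

```bash
python3 - <<'E'
from h import *
to(489.3,426.9,2.5,82.2)
E
```

```text
t 29.9 pos [490.2 424.9  21. ] cur ang 82.2 tilt 0.03 j6 -2.67 F [0.8 0.6 0.6] w 75.0 g 0.0
 turn z 0.000 rad  shift [ 1.2  1.8 18.5]
```

>>> {"fn": "send_rows", "kwargs": {"series": [[[1, 2, 9], [0, 0, 0], 75], [[0, 0, 7], [0, 0, 0], 75], [[0, 0, 2.5], [0, 0, 0], 75], [[0, 0, 0], [0, 0, 0], 45], [[0, 0, 0], [0, 0, 0], 40], [[0, 0, 0], [0, 0, 0], 40], [[0, 0, 0], [0, 0, 0], 40], [[0, 0, 0], [0, 0, 0], 40]]}}

```text
clock: 30.7
position: [489.5, 427.3, 2.8]
ee_rot: [0.068, 0.998, 0.001, 0.0]
contact_force: [-0.7, 0.8, 4.8]
gripper_width: 56.1
grasp_force: 64.2
```

>>> {"fn": "send_rows", "kwargs": {"series": [[[0, 0, -15], [0, 0, 0], 40], [[0, 0, -30], [0, 0, 0], 40], [[0, 0, -35], [0, 0, 0], 40], [[0, 0, -30], [0, 0, -0.08], 40], [[0, 0, 0], [0, 0, -0.075], 40], [[-5, -30, 0], [0, 0, 0], 40], [[-5, -35, 0], [0, 0, 0], 40], [[-5, -35, 0], [0, 0, 0], 40]]}}

```text
clock: 31.5
position: [505.5, 325.8, 112.3]
ee_rot: [-0.01, 1.0, -0.0, -0.0]
contact_force: [1.0, 0.0, -1.6]
gripper_width: 56.3
grasp_force: 64.0
```

```bash
python3 - <<'E'
from h import *
to(571.2,-121.4,60,91.1)
E
```

```text
t 31.5 pos [505.5 325.8 112.3] cur ang 91.1 tilt 0.06 j6 -2.39 F [ 1.   0.  -1.6] w 56.3 g 64.0
 turn z 0.000 rad  shift [ -57.1 -448.4   52.3]
```

>>> {"fn": "send_rows", "kwargs": {"series": [[[-5, -37, 0], [0, 0, 0], 40], [[-5, -37, 0], [0, 0, 0], 40], [[-5, -37, 0], [0, 0, 0], 40], [[-5, -37, 0], [0, 0, 0], 40], [[-5, -37, 0], [0, 0, 0], 40], [[-5, -37, 0], [0, 0, 0], 40], [[-5, -37, 0], [0, 0, 0], 40], [[-5, -37, 0], [0, 0, 0], 40]]}}

```text
clock: 32.3
position: [551.1, 30.3, 112.5]
ee_rot: [-0.009, 1.0, 0.0, -0.0]
contact_force: [-0.0, 0.6, -1.2]
gripper_width: 55.9
grasp_force: 64.0
```

>>> {"fn": "send_rows", "kwargs": {"series": [[[-5, -37, 0], [0, 0, 0], 40], [[-5, -37, 0], [0, 0, 0], 40], [[-4, -37, 0], [0, 0, 0], 40], [[-3, -37, 0], [0, 0, 0], 40], [[0, 0, 20], [0, 0, 0], 40], [[0, 0, 25], [0, 0, 0], 40], [[0, 0, 0], [0, 0, 0], 40], [[0, 0, 0], [0, 0, 0], 40]]}}

```text
clock: 33.1
position: [571.1, -115.8, 67.4]
ee_rot: [-0.01, 1.0, -0.0, -0.001]
contact_force: [0.4, -0.3, -1.5]
gripper_width: 55.9
grasp_force: 64.2
```

```bash
python3 - <<'E'
from h import *
to(571.2,-121.4,43,91.1)
E
```

```text
t 33.1 pos [ 571.1 -115.8   67.4] cur ang 91.1 tilt 0.06 j6 -1.63 F [ 0.4 -0.3 -1.5] w 55.9 g 64.2
 turn z -0.000 rad  shift [ 0.  -5.6 24.4]
```

>>> {"fn": "send_rows", "kwargs": {"series": [[[0, -5.5, 8], [0, 0, 0], 40], [[0, 0, 9], [0, 0, 0], 40], [[0, 0, 5], [0, 0, 0], 40], [[0, 0, 0], [0, 0, 0], 40], [[0, 0, 0], [0, 0, 0], 40]]}}

```text
clock: 33.6
position: [571.5, -121.1, 45.1]
ee_rot: [-0.01, 1.0, -0.0, -0.0]
contact_force: [-0.2, -0.4, -1.0]
gripper_width: 56.2
grasp_force: 64.2
```

>>> {"fn": "send_rows", "kwargs": {"series": [[[0, 0, 2.5], [0, 0, 0], 40], [[0, 0, 2.5], [0, 0, 0], 40], [[0, 0, 2.5], [0, 0, 0], 40], [[0, 0, 2.5], [0, 0, 0], 40], [[0, 0, 2.5], [0, 0, 0], 40], [[0, 0, 1], [0, 0, 0], 40], [[0, 0, 0.5], [0, 0, 0], 40], [[0, 0, 0], [0, 0, 0], 40]]}}

```text
clock: 34.4
position: [572.1, -121.1, 32.8]
ee_rot: [-0.01, 1.0, -0.0, 0.001]
contact_force: [-1.9, 1.7, 7.7]
gripper_width: 55.8
grasp_force: 65.1
```

>>> {"fn": "send_rows", "kwargs": {"series": [[[0, 0, 1], [0, 0, 0], 40], [[0, 0, 0.5], [0, 0, 0], 40], [[0, 0, 0], [0, 0, 0], 40]]}}

```text
clock: 34.7
position: [572.1, -121.1, 32.8]
ee_rot: [-0.01, 1.0, -0.0, 0.001]
contact_force: [-5.8, 2.2, 15.4]
gripper_width: 55.9
grasp_force: 66.0
```

>>> {"fn": "send_rows", "kwargs": {"series": [[[0, 0, -1], [0, 0, 0], 61], [[0, 0, 0], [0, 0, 0], 61], [[0, 0, 0], [0, 0, 0], 61], [[0, 0, -10], [0, 0, 0], 61], [[0, 0, -30], [0, 0, 0], 61], [[0, 0, -35], [0, 0, 0], 30], [[20, -30, -30], [0, 0, 0], 0], [[20, -35, -30], [0, 0, 0], 0]]}}

```text
clock: 35.5
position: [532.8, -186.7, 167.3]
ee_rot: [-0.011, 1.0, -0.0, 0.0]
contact_force: [0.8, -0.1, -0.2]
gripper_width: 18.0
grasp_force: 0.0
```

>>> {"fn": "send_rows", "kwargs": {"series": [[[30, -35, -30], [0, 0, 0], 0], [[30, -35, -30], [0, 0, 0], 0], [[30, -35, -30], [0, 0, 0], 0], [[30, -35, -30], [0, 0, 0], 0], [[20, -35, 0], [0, 0, 0], 0]]}}

```text
clock: 36.0
position: [406.7, -353.6, 280.2]
ee_rot: [-0.01, 1.0, -0.003, 0.004]
contact_force: [0.8, -1.3, 0.2]
gripper_width: -0.2
grasp_force: 0.0
```

```bash
python3 - <<'E'
from h import *
to(700,-25,280,91.1)
t=get_image("top");s=get_image("scene");np.save("t7.npy",t);np.save("s7.npy",s)
for c,st,r in terra("top",t): print(c.round(1),st[4],plane("top",c,44).round(1),np.round(r[1],1),r[2])
a=cv2.resize(t[110:250,180:425,::-1],None,fx=2,fy=2,interpolation=cv2.INTER_CUBIC)
b=cv2.resize(s[130:290,120:270,::-1],None,fx=2,fy=2,interpolation=cv2.INTER_CUBIC)
h=max(len(a),len(b));f=np.zeros((h,a.shape[1]+b.shape[1],3),np.uint8);f[:len(a),:a.shape[1]]=a;f[:len(b),a.shape[1]:]=b
cv2.imwrite("pics/p7.png",f)
E
```

```text
t 36.0 pos [ 406.7 -353.6  280.2] cur ang 91.1 tilt 0.57 j6 -1.14 F [ 0.8 -1.3  0.2] w -0.2 g 0.0
 turn z 0.000 rad  shift [-2.996e+02  3.229e+02  2.000e-01]
[223.8 182.2] 635 [568.3  68.4  44. ] [32. 19.] 90.0
[257.  182.5] 608 [569.2 -28.2  44. ] [31. 18.] 90.0
[289.2 182.1] 630 [ 572.3 -121.8   44. ] [32. 19.] 90.0
[311.  175.8] 20 [ 591.8 -185.2   44. ] [6. 2.] 90.0
[314.5 185.3] 74 [ 564.2 -195.4   44. ] [ 7.2 22.4] 26.56505012512207
[316.  196.9] 34 [ 530.4 -199.9   44. ] [6. 4.] 90.0
```

View pics/p7.png

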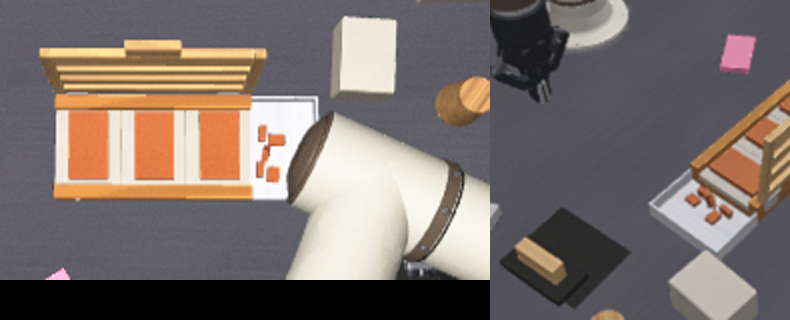

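All three tiles sit flush and centred. The scraper has been knocked towards −y on its mat, so I'll mend that after the lid, when the top view is clear. Now behind the lid.

>>> {"fn": "send_rows", "kwargs": {"series": [[[0, 0, -15], [0, 0, 0], 0], [[-31, 32, 0], [0, 0, 0], 0], [[-31, 32, 0], [0, 0, 0], 0], [[-31, 32, 0], [0, 0, 0], 0], [[-31, 32, 0], [0, 0, 0], 0], [[-31, 32, 0], [0, 0, 0], 0], [[-31, 32, 0], [0, 0, 0], 0], [[-31, 32, 0], [0, 0, 0], 0]]}}

```text
clock: 36.9
position: [620.4, -121.1, 289.6]
ee_rot: [-0.01, 1.0, 0.0, -0.0]
contact_force: [0.4, -1.3, 0.4]
gripper_width: 0.0
grasp_force: 0.0
```

>>> {"fn": "send_rows", "kwargs": {"series": [[[-31, 32, 0], [0, 0, 0], 0], [[-31, 32, 0], [0, 0, 0], 0], [[-31, 32, 0], [0, 0, 0], 0], [[0, 0, 0], [0, 0, 0], 0]]}}

```text
clock: 37.3
position: [713.0, -20.5, 286.4]
ee_rot: [-0.012, 1.0, 0.0, -0.001]
contact_force: [-1.1, 0.3, -0.3]
gripper_width: -0.4
grasp_force: 0.0
```

```bash
python3 - <<'E'
from h import *
to(712,-25,217,91.1)
s=get_image("scene");t=get_image("top")
for a in(1.5708+.1,):print(proj("scene",(671,-25,250)).round(0),proj("scene",monitor.read_state()["position"]).round(0))
E
```

```text
t 37.3 pos [713.  -20.5 286.4] cur ang 91.4 tilt 0.16 j6 -1.74 F [-1.1  0.3 -0.3] w -0.4 g 0.0
 turn z 0.005 rad  shift [ 1.1 -4.5 69.4]
[289. 167.] [301. 163.]
```

>>> {"fn": "send_rows", "kwargs": {"series": [[[0, -4, 25], [0, 0, 0], 0], [[0, 0, 25], [0, 0, 0], 0], [[0, 0, 19], [0, 0, 0], 0], [[0, 0, 0], [0, 0, 0], 0], [[14, 0, 0], [0, 0, 0], 0], [[14, 0, 0], [0, 0, 0], 0], [[14, 0, 0], [0, 0, 0], 0], [[0, 0, 0], [0, 0, 0], 0]]}}

```text
clock: 38.2
position: [668.2, -31.1, 223.6]
ee_rot: [-0.009, 1.0, 0.0, 0.002]
contact_force: [0.4, 0.1, 2.0]
gripper_width: 0.2
grasp_force: 0.0
```

>>> {"fn": "send_rows", "kwargs": {"series": [[[15, 0, 4], [0, 0, 0], 0], [[15, 0, 4], [0, 0, 0], 0], [[14, 0, 3], [0, 0, 0], 0], [[14, 0, 3], [0, 0, 0], 0], [[13, 0, 5], [0, 0, 0], 0], [[13, 0, 6], [0, 0, 0], 0], [[12, 0, 8], [0, 0, 0], 0], [[12, 0, 8], [0, 0, 0], 0]]}}

```text
clock: 39.0
position: [562.2, -32.7, 181.6]
ee_rot: [-0.01, 1.0, -0.0, 0.002]
contact_force: [1.7, 0.7, 1.1]
gripper_width: 0.1
grasp_force: 1.0
```

```bash
python3 - <<'E'
from h import *
to(559,-25,182,91.1)
s=get_image("scene");t=get_image("top")
a=cv2.resize(t[110:220,180:340,::-1],None,fx=3,fy=3,interpolation=cv2.INTER_CUBIC)
b=cv2.resize(s[110:250,215:315,::-1],None,fx=3,fy=3,interpolation=cv2.INTER_CUBIC)
h=max(len(a),len(b));f=np.zeros((h,a.shape[1]+b.shape[1],3),np.uint8);f[:len(a),:a.shape[1]]=a;f[:len(b),a.shape[1]:]=b
cv2.imwrite("pics/p8.png",f)
E
```

```text
t 39.0 pos [562.2 -32.7 181.6] cur ang 91.1 tilt 0.28 j6 -1.78 F [1.7 0.7 1.1] w 0.1 g 1.0
 turn z -0.000 rad  shift [ 3.   7.7 -0.4]
```

View pics/p8.png

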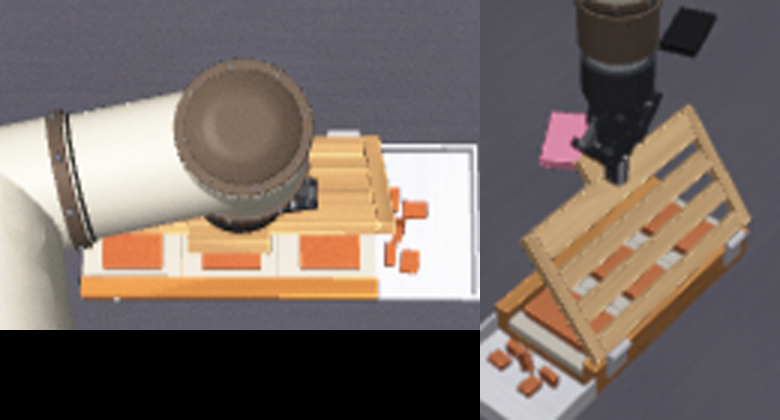

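The lid follows the finger and is now at about 50°, with the finger on its front board. I'll carry on along the arc.

>>> {"fn": "send_rows", "kwargs": {"series": [[[12, 3, 9], [0, 0, 0], 0], [[12, 3, 10], [0, 0, 0], 0], [[9, 0, 11], [0, 0, 0], 0], [[9, 0, 12], [0, 0, 0], 0], [[7, 0, 13], [0, 0, 0], 0], [[6, 0, 13], [0, 0, 0], 0], [[4, 0, 13], [0, 0, 0], 0], [[4, 0, 13], [0, 0, 0], 0]]}}

```text
clock: 39.9
position: [499.2, -27.6, 86.3]
ee_rot: [-0.01, 1.0, 0.0, 0.001]
contact_force: [1.8, 0.1, 1.7]
gripper_width: 0.0
grasp_force: 0.6
```

>>> {"fn": "send_rows", "kwargs": {"series": [[[2, 0, 12], [0, 0, 0], 0], [[2, 0, 8], [0, 0, 0], 0], [[0, 0, 3], [0, 0, 0], 0], [[0, 0, 0], [0, 0, 0], 0]]}}

```text
clock: 40.3
position: [494.0, -27.8, 62.5]
ee_rot: [-0.009, 1.0, -0.0, -0.0]
contact_force: [-1.3, -0.6, 0.3]
gripper_width: -0.2
grasp_force: 0.0
```

>>> {"fn": "send_rows", "kwargs": {"series": [[[0, 0, 2], [0, 0, 0], 0], [[0, 0, 2], [0, 0, 0], 0], [[0, 0, 1], [0, 0, 0], 0], [[0, 0, 0], [0, 0, 0], 0]]}}

```text
clock: 40.7
position: [494.0, -27.7, 58.1]
ee_rot: [-0.01, 1.0, -0.0, 0.0]
contact_force: [-1.4, -0.1, 4.5]
gripper_width: 0.1
grasp_force: 1.8
```

>>> {"fn": "send_rows", "kwargs": {"series": [[[0, 0, 1], [0, 0, 0], 0], [[0, 0, 0], [0, 0, 0], 0], [[0, 0, -25], [0, 0, 0], 0], [[0, 0, -35], [0, 0, 0], 40], [[0, 0, -35], [0, 0, 0], 75], [[0, 0, 0], [0, 0, 0], 75], [[0, 0, 0], [0, 0, 0], 75]]}}

```text
clock: 41.4
position: [493.7, -27.5, 152.1]
ee_rot: [-0.009, 1.0, 0.0, 0.001]
contact_force: [-0.6, 0.3, -1.1]
gripper_width: 58.1
grasp_force: 0.0
```

```bash
python3 - <<'E'
from h import *
t=get_image("top");s=get_image("scene");np.save("t9.npy",t);np.save("s9.npy",s)
a=cv2.resize(t[185:260,345:425,::-1],None,fx=5,fy=5,interpolation=cv2.INTER_CUBIC)
b=cv2.resize(s[225:295,115:195,::-1],None,fx=5,fy=5,interpolation=cv2.INTER_CUBIC)
h=max(len(a),len(b));f=np.zeros((h,a.shape[1]+b.shape[1],3),np.uint8);f[:len(a),:a.shape[1]]=a;f[:len(b),a.shape[1]:]=b
f=cv2.convertScaleAbs(f,alpha=1.6,beta=10);cv2.imwrite("pics/p9.png",f)
E
```

```text
(no output)
```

View pics/p9.png

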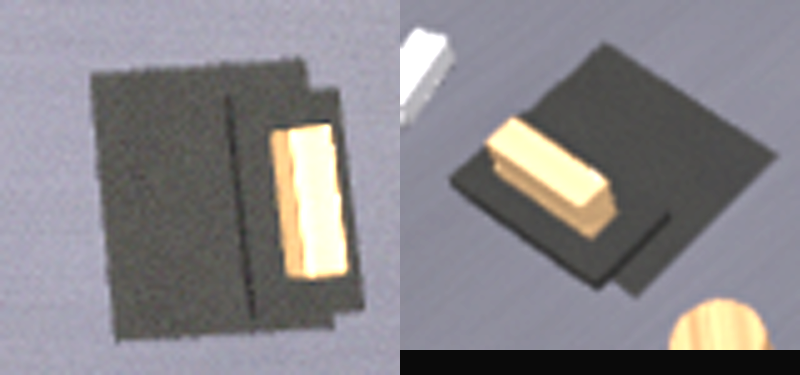

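The scraper stands upright but sits far to −y: its grip top is at crop px (288..348,124..278) and it overhangs the mat edge. I'll recentre it.

```bash
python3 - <<'E'
from h import *
T=lambda x,y:(345+(x+.5)/5-.5,185+(y+.5)/5-.5)
S=lambda x,y:(115+(x-400+.5)/5-.5,225+(y+.5)/5-.5)
P=np.array([plane("top",T(*p),53)[:2] for p in[(288,127),(332,124),(348,273),(299,278)]]);c=P.mean(0);v=P[0]+P[1]-P[2]-P[3]
a=np.degrees(np.arctan2(v[1],v[0]));print(c.round(1),a.round(1),np.linalg.norm(v)/2)
print("tri",tri(T(317,200.5),S(548,161)).round(1))
M=np.array([plane("top",T(*p),3)[:2] for p in[(90,74),(303,58),(333,328),(116,341)]]);print("mat",M.mean(0).round(1))
to(*c,120,a+90)
E
```

```text
[ 455.1 -460.8] 3.9 85.39705904653042
tri [ 455.7 -461.1   50.2]
mat [ 456.3 -415.6]
t 41.5 pos [492.8 -27.8 150.5] cur ang 91.1 tilt 0.13 j6 -1.83 F [-0.3  0.1 -0.5] w 72.5 g 0.0
 turn z -0.050 rad  shift [  67.2 -429.4   30.5]
```

>>> {"fn": "send_rows", "kwargs": {"series": [[[6, -38, 0], [0, 0, -0.05], 75], [[6, -39, 0], [0, 0, 0], 75], [[6, -39, 0], [0, 0, 0], 75], [[6, -39, 0], [0, 0, 0], 75], [[6, -39, 0], [0, 0, 0], 75], [[6, -39, 0], [0, 0, 0], 75], [[6, -39, 0], [0, 0, 0], 75], [[6, -39, 0], [0, 0, 0], 75]]}}

```text
clock: 42.3
position: [464.2, -342.3, 149.7]
ee_rot: [-0.034, 0.999, 0.001, -0.002]
contact_force: [1.6, -0.6, 0.1]
gripper_width: 74.9
grasp_force: 0.0
```

>>> {"fn": "send_rows", "kwargs": {"series": [[[6, -39, 0], [0, 0, 0], 75], [[6, -39, 0], [0, 0, 0], 75], [[7, -40, 0], [0, 0, 0], 75], [[0, 0, 15], [0, 0, 0], 75], [[0, 0, 0], [0, 0, 0], 75], [[0, 0, 0], [0, 0, 0], 75]]}}

```text
clock: 42.9
position: [453.7, -459.5, 134.8]
ee_rot: [-0.034, 0.999, 0.001, -0.002]
contact_force: [0.8, 0.3, -0.7]
gripper_width: 75.1
grasp_force: 0.0
```

```bash
python3 - <<'E'
from h import *
to(455.1,-460.8,24,93.9)
E
```

```text
t 42.9 pos [ 453.7 -459.5  134.8] cur ang 94.0 tilt 0.22 j6 -0.96 F [ 0.8  0.3 -0.7] w 75.1 g 0.0
 turn z 0.001 rad  shift [ -1.3  -1.4 110.8]
```

>>> {"fn": "send_rows", "kwargs": {"series": [[[-1, -1, 25], [0, 0, 0], 75], [[0, 0, 25], [0, 0, 0], 75], [[0, 0, 25], [0, 0, 0], 75], [[0, 0, 20], [0, 0, 0], 75], [[0, 0, 10], [0, 0, 0], 60], [[0, 0, 4], [0, 0, 0], 50], [[0, 0, 0], [0, 0, 0], 45], [[0, 0, 0], [0, 0, 0], 45]]}}

```text
clock: 43.7
position: [456.3, -461.3, 28.8]
ee_rot: [-0.035, 0.999, -0.001, 0.001]
contact_force: [0.6, 0.9, -0.2]
gripper_width: 44.9
grasp_force: 0.0
```

>>> {"fn": "send_rows", "kwargs": {"series": [[[0, 0, 4], [0, 0, 0], 45], [[0, 0, 0], [0, 0, 0], 20], [[0, 0, 0], [0, 0, 0], 10], [[0, 0, 0], [0, 0, 0], 10], [[0, 0, 0], [0, 0, 0], 10], [[0, 0, 0], [0, 0, 0], 10]]}}

```text
clock: 44.3
position: [455.7, -461.2, 24.0]
ee_rot: [-0.034, 0.999, -0.0, 0.0]
contact_force: [0.5, 1.3, 2.2]
gripper_width: 23.2
grasp_force: 58.9
```

>>> {"fn": "send_rows", "kwargs": {"series": [[[0, 0, -8], [0, 0, 0], 10], [[0, 0, -7], [0, 0, 0], 10], [[0, 15, 0], [0, 0, 0], 10], [[0, 15, 0], [0, 0, 0], 10], [[0, 15, 0], [0, 0, 0], 10], [[0, 0, 0], [0, 0, 0], 10], [[0, 0, 0], [0, 0, 0], 10]]}}

```text
clock: 45.0
position: [452.7, -416.0, 38.9]
ee_rot: [-0.035, 0.999, -0.0, 0.0]
contact_force: [-0.2, 0.1, -2.2]
gripper_width: 23.2
grasp_force: 58.8
```

>>> {"fn": "send_rows", "kwargs": {"series": [[[-3, 0, 7], [0, 0, 0], 10], [[0, 0, 5], [0, 0, 0], 10], [[0, 0, 2], [0, 0, 0], 10], [[0, 0, 0], [0, 0, 0], 10], [[0, 0, 0], [0, 0, 0], 10]]}}

```text
clock: 45.5
position: [455.3, -416.1, 24.2]
ee_rot: [-0.034, 0.999, 0.0, -0.0]
contact_force: [0.0, 0.2, -1.5]
gripper_width: 23.2
grasp_force: 58.8
```

>>> {"fn": "send_rows", "kwargs": {"series": [[[0, 0, 0.5], [0, 0, 0], 10], [[0, 0, 0], [0, 0, 0], 70], [[0, 0, 0], [0, 0, 0], 75], [[0, 0, 0], [0, 0, 0], 75], [[0, 0, 0], [0, 0, 0], 75], [[0, 0, -25], [0, 0, 0], 75], [[0, 0, -35], [0, 0, 0], 75], [[0, 0, -40], [0, 0, 0], 75]]}}

```text
clock: 46.3
position: [454.6, -415.5, 124.1]
ee_rot: [-0.034, 0.999, 0.001, -0.001]
contact_force: [0.5, 0.0, -0.2]
gripper_width: 74.8
grasp_force: 0.0
```

>>> {"fn": "send_rows", "kwargs": {"series": [[[0, -35, -35], [0, 0, 0], 75], [[0, -35, -35], [0, 0, 0], 75], [[0, -35, -20], [0, 0, 0], 75], [[10, -35, 0], [0, 0, 0], 75], [[0, 0, 0], [0, 0, 0], 75], [[0, 0, 0], [0, 0, 0], 75]]}}

```text
clock: 46.9
position: [454.3, -556.6, 213.0]
ee_rot: [-0.034, 0.999, 0.001, -0.0]
contact_force: [0.4, 0.4, 0.0]
gripper_width: 75.0
grasp_force: 0.0
```

```bash
python3 - <<'E'
from h import *
to(456,-416,120,94)
t=get_image("top");s=get_image("scene")
a=cv2.resize(t[130:260,200:430,::-1],None,fx=1.8,fy=1.8,interpolation=cv2.INTER_CUBIC)
b=cv2.resize(s[120:290,110:320,::-1],None,fx=1.8,fy=1.8,interpolation=cv2.INTER_CUBIC)
h=max(len(a),len(b));f=np.zeros((h,a.shape[1]+b.shape[1],3),np.uint8);f[:len(a),:a.shape[1]]=a;f[:len(b),a.shape[1]:]=b
cv2.imwrite("pics/p10.png",f)
E
```

```text
t 46.9 pos [ 454.3 -556.6  213. ] cur ang 93.8 tilt 0.09 j6 -0.84 F [0.4 0.4 0. ] w 75.0 g 0.0
 turn z -0.003 rad  shift [-11.5 140.2  93. ]
```

View pics/p10.png

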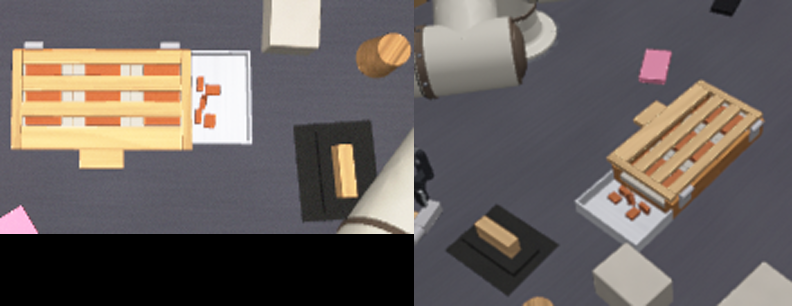

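The lid is shut over three centred tiles. All five chips are in the tray, the scraper stands on its mat, and the arm is clear of everything.

```bash
python3 -c "
from bench import job_done
print(job_done())"
```

```text
the job is handed in; nothing more can be done
None
```

The job is handed in, with no verdict returned: five chips are in the tray, three tiles are pressed flush on their beds, the lid is shut, and the scraper, which had been knocked aside, is back standing on its mat.

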